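Lock the setting plate and wring on the gauge blocks

TASK

First lock the setting plate: with the hand key, and not with the fingers, turn both captive lock screws clockwise to their stops; stand the key back upright on the middle of its rubber pad when you have finished with it. Then wring every loose gauge block that is there on to the steel seat of its own length: lay it on the seat short of the lip and slide it along, face on face, under the lip until it is fully home against the stop and flush with the sides of the seat. Leave the other things on the bench as they stand.

Things in the scene. Friction and masses are not known exactly. Their poses are not given: they have to be found in the camera images.
- plate: dark steel setting plate fixed to the bench, 200 x 290 x 12 mm thick; origin at the centre of its underside, x across (200), y along (290). It carries three seats side by side 104 mm apart at x = -25 mm, and behind the gaps between them two lock screws at x = 70, y = 52 and -52 mm.
- seat_long: the long seat: fixed steel bar 115 x 40 mm, 5 mm high, on the plate, places vary; origin at the centre of its underside (plate top), x along its length (the way to slide), y across. At its +x end (away from the robot) a stop, face at x = 57.5 mm, 12 mm thick, 40 high; from its top a lip 8 mm thick reaches back 12 mm over the seat, its underside at 32 mm (3 above a seated block).
- seat_mid: the mid seat: fixed steel bar 90 x 40 mm, 5 mm high, on the plate, places vary; origin at the centre of its underside (plate top), x along its length (the way to slide), y across. At its +x end (away from the robot) a stop, face at x = 45 mm, 12 mm thick, 40 high; from its top a lip 8 mm thick reaches back 12 mm over the seat, its underside at 32 mm (3 above a seated block).
- seat_short: the short seat: fixed steel bar 65 x 40 mm, 5 mm high, on the plate, places vary; origin at the centre of its underside (plate top), x along its length (the way to slide), y across. At its +x end (away from the robot) a stop, face at x = 32.5 mm, 12 mm thick, 40 high; from its top a lip 8 mm thick reaches back 12 mm over the seat, its underside at 32 mm (3 above a seated block).
- block_long: the long gauge block: loose white ceramic block 115 x 40 x 24 mm high, about 0.6 kg, with two small dark dots on top; origin at the centre of its underside, x along its length. Same length and width as its seat; home, its origin is 5 mm above the seat's origin. Lies flat on the bench at the start; may be absent.
- block_mid: the mid gauge block: loose white ceramic block 90 x 40 x 24 mm high, about 0.48 kg, with two small dark dots on top; origin at the centre of its underside, x along its length. Same length and width as its seat; home, its origin is 5 mm above the seat's origin. Lies flat on the bench at the start; may be absent.
- block_short: the short gauge block: loose white ceramic block 65 x 40 x 24 mm high, about 0.35 kg, with two small dark dots on top; origin at the centre of its underside, x along its length. Same length and width as its seat; home, its origin is 5 mm above the seat's origin. Lies flat on the bench at the start; may be absent.
- key: hand key, 72 mm tall, 0.2 kg, standing upright on its foot; origin at the centre of its underside. Steel foot 48 mm across and 28 mm high with a slot 14 mm wide, 14 mm deep, cut right across the underside along its own x; above it a black upright grip 46 mm along x (in line with the slot), 16 mm thick along y, from 28 to 72 mm height.
- pad: round black rubber pad, 84 mm across, 4 mm high, fixed on the bench; the key's parking place; origin at the centre of its underside.
- lock0_head: raised bar, 34 x 10 mm and 10 mm high, on the captive lock screw on the plate's +y side; the key's slot goes over it; origin at the centre of the bar's underside, on the screw's axis, x along the bar. It stands on a round disc 36 mm across and 4 mm high which turns with it (the key's foot rests on the disc, its underside level with this origin).
- lock0 (a joint): turn of that screw in rad, clockwise seen from above; starts between 0 and 0.3, stop at 1.2 (locked); stays where it is left, needs about 0.12 N m. At 0 the bar lies along the plate's x.
- lock1_head: raised bar, 34 x 10 mm and 10 mm high, on the captive lock screw on the plate's -y side; the key's slot goes over it; origin at the centre of the bar's underside, on the screw's axis, x along the bar. It stands on a round disc 36 mm across and 4 mm high which turns with it (the key's foot rests on the disc, its underside level with this origin).
- lock1 (a joint): turn of that screw in rad, clockwise seen from above; starts between 0 and 0.3, stop at 1.2 (locked); stays where it is left, needs about 0.12 N m. At 0 the bar lies along the plate's x.
- mug: steel mug, 72 mm across, 85 mm high (a bystander to leave alone); origin at the centre of its underside
- dropper: white dropper bottle, 36 mm across, 90 mm high (a bystander to leave alone); origin at the centre of its underside
- jar: amber jar, 56 mm across, 55 mm high (a bystander to leave alone); origin at the centre of its underside
- cast: plaster dental cast, 65 x 60 mm, 32 mm high (a bystander to leave alone); origin at the centre of its underside
- dish: open steel dish, 90 x 70 x 22 mm (a bystander to leave alone); origin at the centre of its underside
- spatula: spatula, 180 mm long, lying flat (a bystander to leave alone); origin near its middle
- carton: cardboard carton 80 x 55 x 60 mm (a bystander to leave alone); origin at the centre of its underside
There are look-alikes about, which are no part of the job. Leave any green or purple look-alike of the block_mid alone. Leave any pink look-alike of the key alone.

How it is judged:
By the outcome, as a careful person would: the job done as asked, in the order asked, and still so for the second after the job is handed in, with the robot touching nothing.
Of block_long, block_mid, block_short only 2 to 3 are there at a start; the rules pass over those that are not, and their reading is None.
At some moment in a run one of block_long, block_mid, block_short may be knocked a few centimetres aside while the robot is not near it.
Once in a run the grip may slacken for a moment while it holds something.
It also fails if it takes over 210 s, if anything falls off the work surface, if the arm or the gripper's body presses on something with over 40 N, if the wrist force passes 120 N, or if a joint passes its speed limit or range.

ROBOT

A 6-joint arm with a two-finger parallel gripper is mounted at the origin on the work surface. World frame = base frame: x ahead of the robot, y to its left, z up, the work surface at z = 0. Lengths are in mm, angles in rad, forces in N, time in s.
With the tool pointing down it reaches from about 425 to 925 mm from the base axis. Payload 12.5 kg.
Tool frame: the origin (TCP) lies at the very end of the fingers, on their centre line; the grasp point (between the pads) lies env.grasp_offset behind it (env.grasp_offset is the distance from the TCP to the grasp point, in mm); z points along the fingers, x is the direction in which the jaws open and shut, and the axes are right-handed (so a half turn about z gives the same grasp; the last joint's range is limited). The gripper opens to 85 mm and grips with 20 to 120 N. Pads are 22 mm wide; open, the fingers measure 114 mm over their backs; the gripper's body (76 mm by 85 mm) begins 54 mm behind the grasp point. The pads swing forward as they close: fully open they stand 13 mm farther back than shut.
Start: joints at [-1.324, 0.491, 1.559, -0, 1.092, -0.106], TCP at [215.977, -586.514, 231.327] pointing down, gripper open.
Joint ranges: [-3.1, 3.1], [-0.84, 2.19], [0.05, 2.79], [-1.13, 4.28], [0.06, 2.93], [-2.69, 2.69]. Speed limits (rad/s): [2.22, 2.22, 2.79, 3.14, 3.14, 3.14].

INTERFACE

Orientations are given as a 3x3 rotation matrix whose columns are the frame's x, y, z axes.
In Python, from cell import env gives the robot as it stands.
- The arm moves only by the tool arm_command, never from a script. Its argument "steps" is a list of rows, each a list of 7 numbers: the closure in counts, from 0 (fully open) to 255 (shut), then the shift along the world's x, y, z in cm, then the turn, a rotation vector about the world's x, y, z in rad. A call has 1 to 8 rows; each row shifts and turns the pose as measured when the row begins; what a row does not reach is not made up. A row lasts 1/8 s, in which the tool goes at most 62.5 mm and 10.7 degrees, less where a joint would pass 70% of its speed; a pose out of reach is approached as far as the arm can. A call is refused whole if a number of a shift passes 6.25 or a number of a turn 0.188, either way. A call with a gripper value outside its range is refused whole. The fingers move at their own pace and stop on an object; "newtons" is the grip in N (left out, the last holds). Time passes only in rows, so rows that do not move let the fingers close. It gives the time, the measured TCP pose, the force and the opening at its end, in the units of the state.
- env.observe(): the state, without advancing time (a new reading comes with each control period).
- env.get_image(name): name is "side" or "top" or "wrist"; returns the picture (480x640x3 uint8, red, green, blue); there is no depth.
- env.camera_info(name): a dict with "vertical_fov" (degrees; the focal length in pixels is half the picture's height over the tangent of half this angle, whatever the lens; pixels are square), "cx", "cy" (the principal point, pixels), "k1" (the pictures are not rectified: a ray, as slopes to the right and down, at radius r is drawn at 1 + k1 r^2 times it, then the intrinsics apply), "rvec" (rotation vector, rad) and "tvec" (3), from world to camera coordinates, as OpenCV has them. Camera axes: x right, y down, z forward; pixel columns grow to the right and rows downward; lengths in mm; the calibration is good to about 2 mm. A picture is of the moment at which its call begins: read the wrist's pose just before it. camera_info takes no time and is no camera call; for the wrist camera it gives the pose at the moment of the call.
- env.sign_off(): hands the job in, once; it reports no verdict.
The state is a dict: "time_s": time; "q": joint angles; "joint_vel": joint speeds; "tau": joint torques, N m; "ee_pos": TCP position; "orientation": TCP orientation; "force": force on the tool from outside, world axes, zero at the start; "ft_torque": the same for the moment, N m; "width": finger opening in mm.
Only numpy, scipy, OpenCV 4.12 (cv2) and the standard library are available. Lean on these libraries where they do the work, as an engineer would, in place of code of your own. Each camera call takes 0.05 s, during which the arm holds its last target. There are 200 camera calls.

## Working session

There is one attempt and no reset: what is moved stays moved. The work goes in short steps, Python scripts to look and compute and a tool call to move; the robot and the scene stay as the last step left them, time stands still between calls to the robot, and variables do not carry over. Pictures are saved under pics/ and viewed, about 12 in all and at most 16, crops included, and the job is handed in when it is done.

Besides the shell and the picture viewer there is one more tool, called after "Emit:" as name(argument=value, ...) on one line, values as JSON. arm_command: Moves the arm, as the interface text tells. Its arguments: {"type":"object","properties":{"steps":{"type":"array"},"newtons":{"type":"number"}},"required":["steps"]}

```bash
ls; mkdir -p pics; cat > h.py <<'E'
import numpy as np, cv2
from cell import env
def cam(n):
    c=env.camera_info(n); f=240/np.tan(np.radians(c['vertical_fov'])/2)
    R=cv2.Rodrigues(np.array(c['rvec'],float))[0]; t=np.array(c['tvec'],float).ravel()
    return c,f,R,t
def ray(C,u,v):
    c,f,R,t=C
    K=np.array([[f,0,c['cx']],[0,f,c['cy']],[0,0,1.]])
    p=cv2.undistortPoints(np.array([[[u,v]]],float),K,np.array([c['k1'],0,0,0.]))[0,0]
    return -R.T@t, R.T@np.array([p[0],p[1],1])
def onz(C,u,v,z):
    o,d=ray(C,u,v); return o+d*(z-o[2])/d[2]
def proj(C,P):
    c,f,R,t=C
    K=np.array([[f,0,c['cx']],[0,f,c['cy']],[0,0,1.]])
    return cv2.projectPoints(np.array(P,float).reshape(-1,3),R,t,K,np.array([c['k1'],0,0,0.]))[0][:,0]
def snap(n,name):
    C=cam(n); im=env.get_image(n); cv2.imwrite(f'pics/{name}.png',im[:,:,::-1]); return C,im
E
python3 - <<'E'
from h import *
for n in ('top','side'):
    C,im=snap(n,n+'0'); print(n,C[0],(-C[2].T@C[3]).round())
s=env.observe(); print(s['time_s'],s['ee_pos'],s['orientation'],s['width'],env.grasp_offset)
print(env.camera_info('wrist'))
E
```

```text
pics
top {'vertical_fov': 48.88106220545062, 'cx': 326.2522459832325, 'cy': 247.60830381261735, 'k1': -0.1246581493038087, 'rvec': array([ 2.0741944 , -2.14797107,  0.22137259]), 'tvec': array([  14.43987103,  601.63725671, 1399.37260108])} [ 2.990e+02 -1.000e+00  1.494e+03]
side {'vertical_fov': 43.30833777595825, 'cx': 317.85070150414447, 'cy': 233.56567080969933, 'k1': 0.03747773807922848, 'rvec': array([ 0.66945657, -2.53043521,  1.25035638]), 'tvec': array([ 525.36565141,  215.45766306, 1556.21268037])} [-110. 1216. 1119.]
0.1 [ 215.90945756 -586.29350265  230.78492012] [[ 3.45498275e-01 -9.38419351e-01 -2.51359062e-04]
 [-9.38418857e-01 -3.45498353e-01  9.67967542e-04]
 [-9.95203614e-04 -9.85510330e-05 -9.99999500e-01]] 85.05246180140708 18.700000000000003
{'vertical_fov': 63.304434708832076, 'cx': 314.8433503398227, 'cy': 241.92571971755842, 'k1': -0.08514298230170671, 'rvec': array([-2.36405373,  1.64891962,  0.25196362]), 'tvec': array([-624.13668031,  -37.34486815,  380.33086533])}
```

View pics/top0.png

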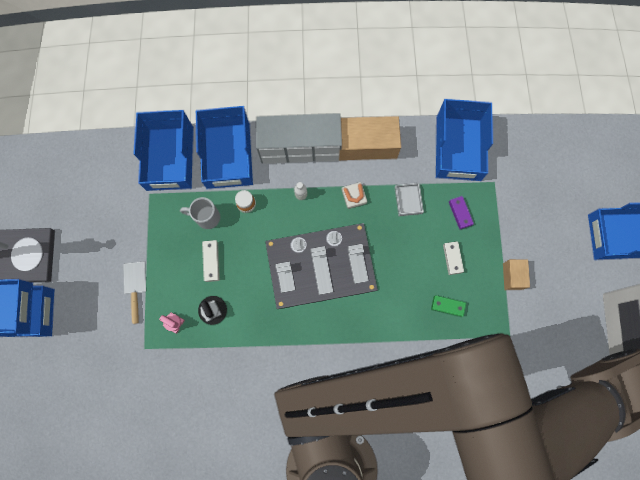

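View pics/side0.png

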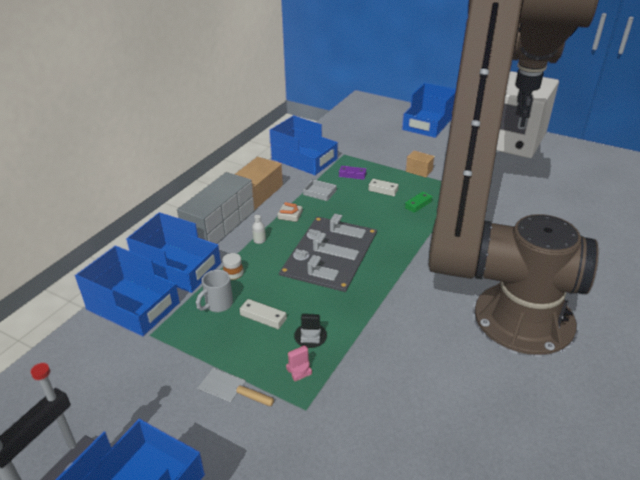

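The top view shows white blocks at (210,260) and (454,258), and the plate centred at (321,267) with the screws at (298,244) and (334,238). The black-gripped key stands on its pad at (212,310). The look-alikes to leave are the pink key at (172,322) and the purple (461,212) and green (449,306) blocks. Next I'll measure these.

```bash
cat > m0.py <<'E'
from h import *
C=cam('top'); im=cv2.imread('pics/top0.png'); hsv=cv2.cvtColor(im,cv2.COLOR_BGR2HSV)
m=((hsv[:,:,1]<40)&(hsv[:,:,2]>185)).astype(np.uint8); m[:180]=0;m[350:]=0;m[:,:150]=0;m[:,500:]=0
for c in cv2.findContours(m,0,2)[0]:
    if cv2.contourArea(c)<60: continue
    r=cv2.minAreaRect(c); b=cv2.boxPoints(r); W=np.array([onz(C,u,v,24)[:2] for u,v in b])
    l=[np.linalg.norm(W[i]-W[i-1]) for i in range(4)]; print('white',r[0],W.mean(0).round(1),np.round(l))
    i=int(np.argmax(l)); d=W[i]-W[i-1]; print('  long axis deg',np.degrees(np.arctan2(d[1],d[0])).round(1))
# corner orange discs of plate
m=((hsv[:,:,0]<25)&(hsv[:,:,1]>70)&(hsv[:,:,2]>100)).astype(np.uint8)
n,_,st,ce=cv2.connectedComponentsWithStats(m)
for i in range(1,n):
    u,v=ce[i]
    if 255<u<390 and 220<v<315: print('corner',ce[i].round(1),st[i,4],onz(C,u,v,12).round(1))
for nm,u,v,z in [('pad',212,310,4),('s0',298,244,20),('s1',334,238,20)]: print(nm,onz(C,u,v,z).round(1))
cr=cv2.resize(im[220:340,155:385],None,fx=3.45,fy=3.45,interpolation=2); cv2.imwrite('pics/crop0.png',cr)
E
python3 m0.py
```

```text
white (286.0880432128906, 280.9840087890625) [518.3 109.4] [55. 38. 55. 38.]
  long axis deg -171.1
white (282.9053649902344, 266.43243408203125) [560.  117.6] [22. 39. 22. 39.]
  long axis deg -82.4
white (322.30413818359375, 274.34686279296875) [533.9   7.1] [106.  38. 106.  38.]
  long axis deg -171.4
white (358.1346130371094, 268.173095703125) [547.8 -94.6] [78. 35. 78. 35.]
  long axis deg -171.6
white (318.16217041015625, 250.9729766845703) [601.1  16.6] [22. 38. 22. 38.]
  long axis deg -82.3
white (355.2829284667969, 248.6536407470703) [604.1 -89.2] [23. 42. 23. 41.]
  long axis deg -79.7
white (453.7307434082031, 257.1538391113281) [ 569.6 -369.3] [90. 40. 90. 39.]
  long axis deg -173.6
white (209.5, 260.0) [586.2 327.2] [ 37. 116.  38. 116.]
  long axis deg 0.7
white (296.5, 244.5) [622.1  77.7] [38. 31. 38. 31.]
  long axis deg -1.2
white (332.3000183105469, 238.60000610351562) [635.8 -24.9] [40. 33. 40. 33.]
  long axis deg -156.2
white (243.00001525878906, 198.0) [766.5 230.9] [47. 46. 48. 45.]
  long axis deg -137.3
white (411.376953125, 199.51539611816406) [ 744.6 -259.5] [77. 55. 77. 54.]
  long axis deg -177.4
white (353.73583984375, 190.57545471191406) [777.2 -92.7] [41. 44. 41. 43.]
  long axis deg -75.3
corner [359.1 227.3] 18 [ 669.3 -103.9   12. ]
corner [270.4 243.4] 15 [630.6 153.4  12. ]
corner [371.2 286.5] 18 [ 495.8 -130.    12. ]
corner [280.5 303.5] 16 [456.5 127.4  12. ]
pad [444.9 323.3   4. ]
s0 [624.3  73.6  20. ]
s1 [638.2 -29.9  20. ]
```

View pics/crop0.png

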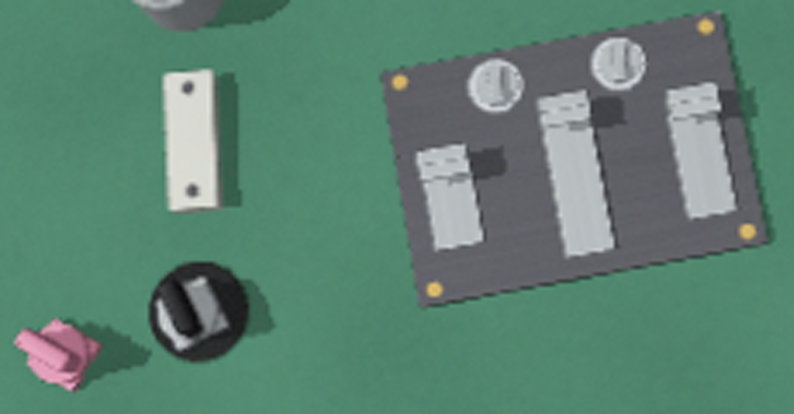

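Block_long (116 mm) is at (586,327) and block_mid (90 mm) at (570,-369). Block_short is absent. The black and steel key on the pad at crop (190,312) fits the description; the pink one at crop (57,350) is the look-alike. The plate is centred at (563,12), yaw 0.149. I'll go above the key now.

Emit:
arm_command(steps=[[0,3.3,4.8,0,0,0,0.185],[0,3.3,4.8,0,0,0,0.185],[0,3.3,4.8,0,0,0,0.185],[0,3.3,4.8,0,0,0,0.185],[0,3.3,4.8,0,0,0,0.185],[0,3.3,4.8,0,0,0,0.185],[0,3.3,4.8,0,0,0,0.185],[0,3.3,4.8,0,0,0,0.185]])

```text
time_s: 1.1
ee_pos: [483.5, -192.2, 228.4]
orientation: [[0.96, 0.279, -0.003], [0.279, -0.96, 0.0], [-0.003, -0.001, -1.0]]
force: [0.1, -1.7, -0.3]
width: 85.5
```

Emit:
arm_command(steps=[[0,0,5.8,0,0,0,0.185],[0,0,5.8,0,0,0,0.185],[0,0,5.8,0,0,0,0.185],[0,0,5.8,0,0,0,0.185],[0,-0.5,5.8,0,0,0,0.185],[0,-0.5,5.8,0,0,0,0.185],[0,-0.5,5.8,0,0,0,0.185],[0,-0.5,5.8,0,0,0,0.185]])

```text
time_s: 2.1
ee_pos: [462.5, 286.9, 227.0]
orientation: [[-0.211, 0.978, -0.001], [0.978, 0.211, -0.004], [-0.004, -0.002, -1.0]]
force: [0.5, -0.8, 0.5]
width: 85.3
```

```bash
cat >> h.py <<'E'
def st():
    s=env.observe(); R=np.array(s['orientation']); print('t',round(s['time_s'],2),'p',np.round(s['ee_pos'],1),'yaw',np.degrees(np.arctan2(R[1,0],R[0,0])).round(2),'F',np.round(s['force'],1),'T',np.round(s['ft_torque'],2),'w',round(s['width'],1)); return s
E
python3 - <<'E'
from h import *
st(); C,im=snap('wrist','w1'); print(proj(C,[[445,323,4],[445,323,76]]), -C[2].T@C[3])
E
```

```text
t 2.1 p [462.5 286.9 227. ] yaw 102.17 F [ 0.5 -0.8  0.5] T [-0.01 -0.01  0.02] w 85.3
[[356.0543712  193.11091105]
 [365.07088151 209.5146373 ]] [389.30805492 272.68291613 370.42069483]
```

View pics/w1.png

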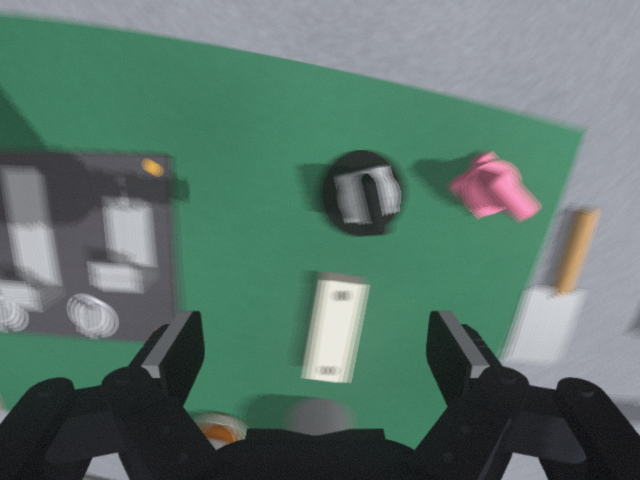

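Motion-blurred; pad at (362,193), key grip around (372,198). I'll retake it still and enlarge.

```bash
cat > key.py <<'E'
from h import *
import sys
st(); env.get_image('wrist'); C,im=snap('wrist','w2')
g=cv2.cvtColor(im,cv2.COLOR_RGB2HSV)
u,v=proj(C,[445,323,4])[0].astype(int); r=70
m=np.zeros(g.shape[:2],np.uint8); m[v-r:v+r,u-r:u+r]=(g[v-r:v+r,u-r:u+r,2]<45)
n,l,s,c=cv2.connectedComponentsWithStats(m); i=1+np.argmax(s[1:,4]); 
cs=cv2.findContours((l==i).astype(np.uint8),0,2)[0]; h=cv2.convexHull(max(cs,key=len)); 
e=cv2.minEnclosingCircle(h); el=cv2.fitEllipse(h); print(el, onz(C,*el[0],4).round(1))
cv2.imwrite('pics/w2c.png',cv2.resize(im[v-60:v+60,u-60:u+60,::-1],None,fx=5,fy=5,interpolation=2)); print('crop origin',u-60,v-60)
E
python3 key.py
```

```text
t 2.15 p [461.6 292.3 226.9] yaw 102.85 F [-3.7  3.1 -1.6] T [ 0.08  0.13 -0.02] w 85.2
((332.3869323730469, 189.3372802734375), (43.906368255615234, 58.770591735839844), 18.261945724487305) [445.6 302.8   4. ]
crop origin 293 133
```

View pics/w2c.png

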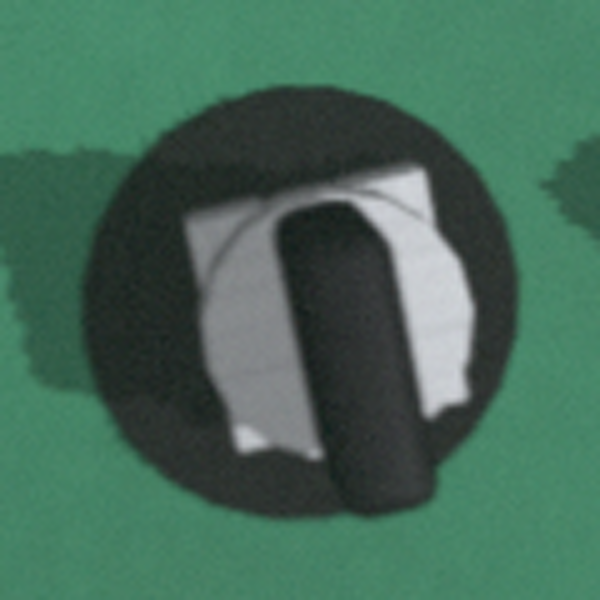

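The key's grip runs down the middle of the crop, with its left edge from (280,245) to (335,480) and its right edge from (390,255) to (435,470). The pad is centred near (300,302).

```bash
python3 - <<'E'
from h import *
C=cam('wrist'); s=st()
f=lambda u,v,z: onz(C,u/5+293,v/5+133,z)[:2]
print('pad',f(300,302,4), 'foot sq',f(330,308,32))
for a,b in [((285,262),(335,480)),((390,255),(435,470))]:
    A,B=f(*a,76),f(*b,76); d=B-A; print(A,B,np.degrees(np.arctan2(d[1],d[0])))
print('end',f(385,512,76),'dir', )
for p in [(187,215),(430,170),(468,400),(235,450)]: print(p,f(*p,32))
E
```

```text
t 2.25 p [462.2 287.2 226.5] yaw 102.07 F [ 0.5 -0.1 -0.8] T [-0.   -0.02 -0.09] w 85.5
pad [445.433268   320.41453129] foot sq [441.03525487 322.19518207]
[428.8607387  307.43396345] [460.53513216 323.11209467] 26.334402339052247
[424.43348203 322.76027469] [455.64791259 338.05517297] 26.104598384077313
end [463.93988327 332.08854054] dir
(187, 215) [430.4485409 294.0783944]
(430, 170) [413.9761305  333.31911484]
(468, 400) [451.87858737 350.24638294]
(235, 450) [469.6085865  311.72081383]
```

Emit:
arm_command(steps=[[120,-1.0,1.75,-2,0,0,0.117],[120,-1.0,1.75,-3,0,0,0.117],[120,0,0,-3,0,0,0],[120,0,0,-3,0,0,0],[120,0,0,0,0,0,0]])

```text
time_s: 2.88
ee_pos: [442.4, 318.3, 113.7]
orientation: [[-0.427, 0.904, -0.001], [0.904, 0.427, -0.006], [-0.004, -0.004, -1.0]]
force: [-0.1, -0.1, -0.4]
width: 45.2
```

```bash
python3 - <<'E'
from h import *
st(); C,im=snap('wrist','w3'); print(proj(C,[[442.5,322,76]]))
E
```

```text
t 2.88 p [442.4 318.3 113.7] yaw 115.31 F [-0.1 -0.1 -0.4] T [ 0.   -0.01 -0.05] w 45.2
[[320.92635809 279.76570506]]
```

View pics/w3.png

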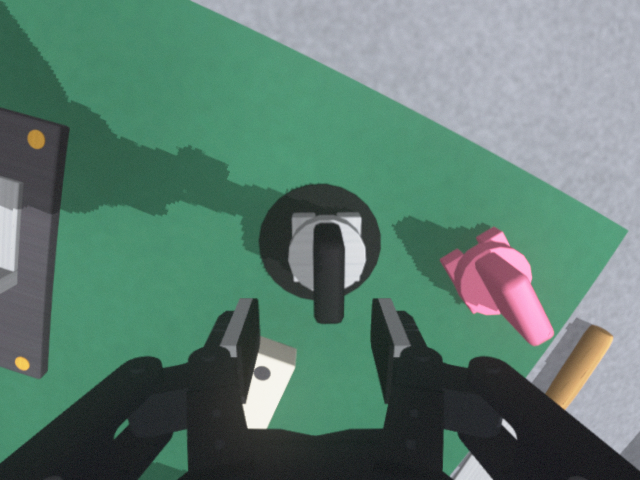

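The grip is upright in the image, aligned with the jaws, with its top along u=329 down to v=322. The pad is at about (320,240).

```bash
python3 - <<'E'
from h import *
C=cam('wrist')
a=np.radians(25.4); e=onz(C,329,321,76)[:2]; print('end',e,'centre',e-23*np.array([np.cos(a),np.sin(a)]))
for z in(32,): print('foot',onz(C,327.5,253,z), 'grip near bottom',onz(C,329,226,32))
print('pad',onz(C,320,241,4))
E
```

```text
end [463.01247214 336.62237752] centre [442.23576041 326.75686945]
foot [442.42830798 327.00600412  32.        ] grip near bottom [426.60627524 320.33942914  32.        ]
pad [445.14099295 323.42629045   4.        ]
```

Emit:
arm_command(steps=[[120,0,0.8,-3,0,0,0],[120,0,0,-3,0,0,0],[120,0,0,-1.2,0,0,0],[120,0,0,0,0,0,0]], newtons=80)

```text
time_s: 3.42
ee_pos: [446.7, 326.3, 47.2]
orientation: [[-0.423, 0.906, 0.008], [0.906, 0.423, -0.001], [-0.004, 0.007, -1.0]]
force: [0.3, -0.4, 0.1]
width: 45.0
```

```bash
python3 -c "
from h import *
st()"
```

```text
t 3.42 p [446.7 326.3  47.2] yaw 115.03 F [ 0.3 -0.4  0.1] T [ 0.   -0.04 -0.07] w 45.0
```

Emit:
arm_command(steps=[[120,-0.4,0,-0.7,0,0,0],[120,0,0,0,0,0,0],[255,0,0,0,0,0,0],[255,0,0,0,0,0,0],[255,0,0,0,0,0,0],[255,0,0,0,0,0,0]], newtons=80)

```text
time_s: 4.18
ee_pos: [443.5, 326.7, 42.7]
orientation: [[-0.423, 0.906, 0.011], [0.906, 0.423, 0.001], [-0.004, 0.011, -1.0]]
force: [-0.2, -0.7, -1.7]
width: 15.3
```

```bash
python3 -c "
from h import *
st()"
```

```text
t 4.17 p [443.5 326.7  42.7] yaw 115.01 F [-0.2 -0.7 -1.7] T [-0.04  0.04  0.03] w 15.3
```

Emit:
arm_command(steps=[[255,0,0,5,0,0,0],[255,0,0,5,0,0,0],[255,3.6,-5.0,1.3,0,0,-0.075],[255,3.6,-5.0,1.3,0,0,-0.075],[255,3.6,-5.0,1.3,0,0,-0.075],[255,3.6,-5.0,1.3,0,0,-0.075],[255,3.6,-5.0,1.3,0,0,-0.075],[255,3.6,-5.0,1.3,0,0,-0.075]])

```text
time_s: 5.18
ee_pos: [656.0, 27.4, 222.7]
orientation: [[0.02, 1.0, 0.006], [1.0, -0.02, -0.003], [-0.003, 0.007, -1.0]]
force: [0.8, 0.6, -2.3]
width: 15.1
```

Emit:
arm_command(steps=[[255,0,0,0,0,0,0],[255,0,0,0,0,0,0],[255,0,0,0,0,0,0]])

```text
time_s: 5.55
ee_pos: [656.7, 24.6, 221.8]
orientation: [[0.024, 1.0, 0.005], [1.0, -0.024, -0.004], [-0.003, 0.006, -1.0]]
force: [0.5, -0.6, -2.9]
width: 15.0
```

```bash
python3 - <<'E'
from h import *
st(); C,im=snap('wrist','w4'); a=0.149;c,s=np.cos(a),np.sin(a)
print(proj(C,[[624.5,73.5,26],[640,-29.3,26]]))
cv2.imwrite('pics/w4c.png',cv2.resize(im[100:400,120:520,::-1],None,fx=2,fy=2,interpolation=2))
E
```

```text
t 5.55 p [656.7  24.6 221.8] yaw 88.62 F [ 0.5 -0.6 -2.9] T [-0.02  0.04 -0.03] w 15.0
[[370.0464488  169.90061264]
 [252.76320076 190.40333491]]
```

View pics/w4c.png

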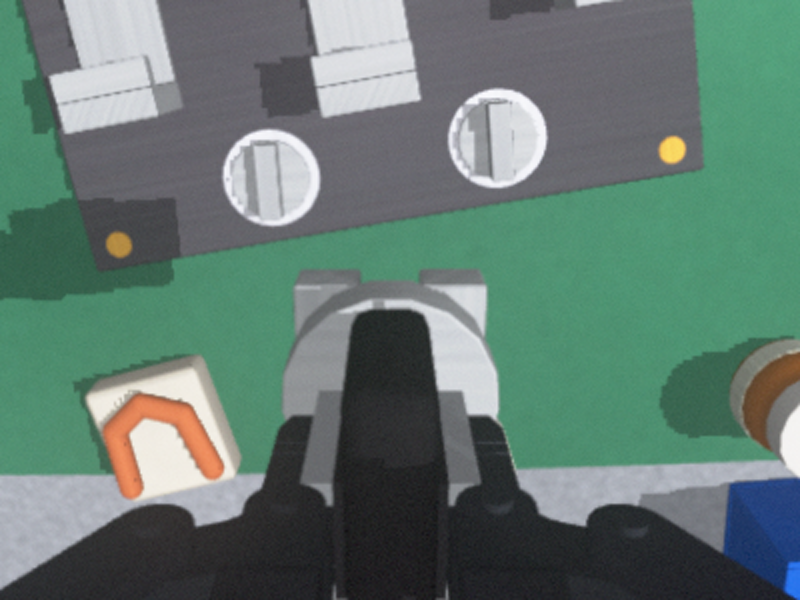

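Bar0 is at crop (500,140) and bar1 at (268,180), both with clear edges. The key is held centred, with its slot between u=360 and 420.

```bash
python3 - <<'E'
from h import *
C=cam('wrist'); s=st(); p=np.array(s['ee_pos']); R=np.array(s['orientation'])
f=lambda u,v,z: onz(C,u/2+120,v/2+100,z)
for q in ([(487,102),(511,100),(514,178),(491,181)],[(253,142),(275,142),(282,217),(262,219)]):
    W=np.array([f(u,v,26)[:2] for u,v in q]); d=(W[3]-W[0])+(W[2]-W[1]); print(W.mean(0),'ang',np.degrees(np.arctan2(d[1],d[0])),np.linalg.norm(d)/2)
print('disc',f(497,138,16),f(271,177,16))
for u,v in ((297,278),(360,272),(420,272),(485,272)): print(R.T@(f(u,v,p[2]-10.7)-p), R.T@(f(u,v,p[2]-38.7)-p))
E
```

```text
t 5.6 p [656.6  24.8 221.8] yaw 88.63 F [-0.2 -0.  -1.6] T [-0.05 -0.05 -0.06] w 14.9
[624.81157671  74.00217971] ang 3.4115090369404735 33.995486679371545
[639.81371891 -27.99476452] ang 2.0909398275137563 33.8309621869209
disc [624.85506828  73.63503697  16.        ] [639.99656564 -28.19825942  16.        ]
[-18.03283888 -28.22134073  10.60821203] [-21.55553163 -19.67145842  38.66657504]
[ -4.97605346 -29.53092406  10.5576689 ] [ -6.1180375  -21.21982461  38.60681613]
[  7.38609325 -29.54593492  10.51641476] [  8.49816096 -21.23757247  38.55803991]
[ 20.79136908 -29.56513334  10.47166382] [ 24.34768749 -21.26027143  38.50512931]
```

Emit:
arm_command(steps=[[255,-1.7,2.4,0,0,0,0.04],[255,-1.7,2.4,-2,0,0,0.043],[255,0,0,-4,0,0,0],[255,0,0,-4,0,0,0],[255,0,0,-2,0,0,0],[255,0,0,0,0,0,0],[255,0,0,0,0,0,0]])

```text
time_s: 6.48
ee_pos: [618.6, 81.2, 100.5]
orientation: [[-0.072, 0.997, 0.007], [0.997, 0.072, -0.003], [-0.003, 0.007, -1.0]]
force: [0.9, -0.4, -1.0]
width: 14.9
```

```bash
python3 -c "
from h import *
st()"
```

```text
t 6.47 p [618.6  81.2 100.5] yaw 94.16 F [ 0.9 -0.4 -1. ] T [ 0.02 -0.03  0.01] w 14.9
```

Emit:
arm_command(steps=[[255,0.35,-0.8,-2.0,0,0,-0.012],[255,0,0,0,0,0,0],[255,0,0,0,0,0,0]])

```text
time_s: 6.85
ee_pos: [623.1, 72.7, 80.9]
orientation: [[-0.06, 0.998, 0.01], [0.998, 0.06, -0.003], [-0.003, 0.01, -1.0]]
force: [0.3, 0.8, -1.1]
width: 14.9
```

```bash
python3 -c "
from h import *
st()
C,im=snap('wrist','w5'); print(proj(C,[[624.8,74,26]])); cv2.imwrite('pics/w5c.png',cv2.resize(im[130:330,200:440,::-1],None,fx=3,fy=3,interpolation=2))"
```

```text
t 6.85 p [623.1  72.7  80.9] yaw 93.42 F [ 0.3  0.8 -1.1] T [ 0.01 -0.02 -0.06] w 14.9
[[315.53434476 266.88948317]]
```

View pics/w5c.png

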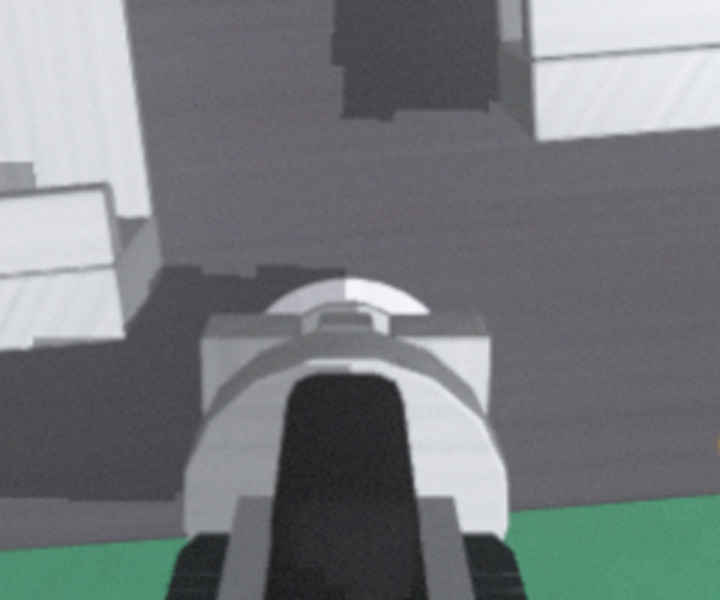

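The bar's end shows at (346,315), in the middle of the slot (302–388). Lowering.

Emit:
arm_command(steps=[[255,0,0,-1.2,0,0,0],[255,0,0,-0.7,0,0,0],[255,0,0,-0.4,0,0,0],[255,0,0,-0.2,0,0,0],[255,0,0,0,0,0,0]])

```text
time_s: 7.52
ee_pos: [623.1, 72.8, 54.6]
orientation: [[-0.06, 0.998, 0.011], [0.998, 0.06, -0.003], [-0.003, 0.011, -1.0]]
force: [-0.5, 0.6, 1.3]
width: 15.0
```

```bash
python3 -c "
from h import *
st()"
```

```text
t 7.53 p [623.1  72.8  54.6] yaw 93.44 F [-0.5  0.6  1.3] T [-0.02  0.15 -0.07] w 15.0
```

Emit:
arm_command(steps=[[255,0,0,0,0,0,-0.12],[255,0,0,0,0,0,-0.12],[255,0,0,0,0,0,-0.12],[255,0,0,0,0,0,-0.12],[255,0,0,0,0,0,0]])

```text
time_s: 8.15
ee_pos: [623.2, 73.4, 54.7]
orientation: [[0.419, 0.908, 0.009], [0.908, -0.419, -0.007], [-0.003, 0.011, -1.0]]
force: [0.0, -0.3, -2.1]
width: 14.9
```

```bash
python3 -c "
from h import *
st()"
```

```text
t 8.15 p [623.2  73.4  54.7] yaw 65.21 F [ 0.  -0.3 -2.1] T [-0.02  0.02 -0.04] w 14.9
```

Emit:
arm_command(steps=[[255,0,0,0,0,0,-0.12],[255,0,0,0,0,0,-0.12],[255,0,0,0,0,0,-0.12],[255,0,0,0,0,0,-0.12],[255,0,0,0,0,0,-0.06]])

```text
time_s: 8.78
ee_pos: [623.6, 73.7, 54.7]
orientation: [[0.826, 0.563, 0.005], [0.563, -0.826, -0.011], [-0.002, 0.012, -1.0]]
force: [-0.8, 0.2, -1.8]
width: 15.0
```

```bash
python3 -c "
from h import *
st()"
```

```text
t 8.78 p [623.6  73.7  54.7] yaw 34.27 F [-0.8  0.2 -1.8] T [ 0.01 -0.01  0.15] w 15.0
```

Emit:
arm_command(steps=[[255,0,0,0,0,0,-0.05],[255,0,0,0,0,0,-0.05]])

```text
time_s: 9.02
ee_pos: [623.7, 73.7, 54.7]
orientation: [[0.877, 0.481, 0.004], [0.481, -0.877, -0.011], [-0.002, 0.012, -1.0]]
force: [0.4, -0.7, -2.4]
width: 15.1
```

```bash
python3 -c "
from h import *
st()"
```

```text
t 9.03 p [623.7  73.7  54.7] yaw 28.73 F [ 0.4 -0.7 -2.4] T [ 0.03 -0.07  0.14] w 15.1
```

Torque still only shows the screw's drag (0.15 N m). Continue until the stop.

Emit:
arm_command(steps=[[255,0,0,0,0,0,-0.06],[255,0,0,0,0,0,-0.06]])

```text
time_s: 9.28
ee_pos: [623.8, 73.8, 54.7]
orientation: [[0.927, 0.375, 0.003], [0.375, -0.927, -0.012], [-0.001, 0.012, -1.0]]
force: [0.5, 1.0, -2.3]
width: 14.7
```

```bash
python3 -c "
from h import *
st()"
```

```text
t 9.28 p [623.8  73.8  54.7] yaw 22.03 F [ 0.5  1.  -2.3] T [0.09 0.02 0.08] w 14.7
```

Emit:
arm_command(steps=[[255,0,0,0,0,0,-0.06],[255,0,0,0,0,0,-0.06]])

```text
time_s: 9.52
ee_pos: [623.8, 73.8, 54.7]
orientation: [[0.963, 0.268, 0.002], [0.268, -0.963, -0.013], [-0.001, 0.013, -1.0]]
force: [0.3, 1.0, -2.2]
width: 15.2
```

```bash
python3 -c "
from h import *
st()"
```

```text
t 9.53 p [623.8  73.8  54.7] yaw 15.54 F [ 0.3  1.  -2.2] T [ 0.15 -0.03  1.75] w 15.2
```

Emit:
arm_command(steps=[[255,0,0,0,0,0,0.1],[255,0,0,0,0,0,0.08],[255,0,0,0,0,0,0]])

```text
time_s: 9.9
ee_pos: [623.9, 73.8, 54.8]
orientation: [[0.894, 0.448, 0.005], [0.448, -0.894, -0.012], [-0.001, 0.013, -1.0]]
force: [0.1, 0.8, -2.6]
width: 15.0
```

```bash
python3 -c "
from h import *
st()"
```

```text
t 9.9 p [623.9  73.8  54.8] yaw 26.63 F [ 0.1  0.8 -2.6] T [-0.01 -0.01 -0.04] w 15.0
```

Emit:
arm_command(steps=[[255,0,0,1.5,0,0,0],[255,0,0,2,0,0,0],[255,0,0,3.5,0,0,0.1],[255,0,0,3.5,0,0,0.1],[255,1.5,-5.2,3,0,0,0.18],[255,1.5,0,3,0,0,0.18],[255,1.0,0,0,0,0,0.18],[255,0,0,0,0,0,0.18]])

```text
time_s: 10.9
ee_pos: [664.4, 20.4, 233.8]
orientation: [[0.162, 0.987, 0.02], [0.987, -0.162, -0.004], [-0.001, 0.02, -1.0]]
force: [-0.3, -0.0, -1.3]
width: 14.9
```

Emit:
arm_command(steps=[[255,0,0,0,0,0,0.1],[255,0,0,0,0,0,0],[255,0,0,0,0,0,0]])

```text
time_s: 11.28
ee_pos: [664.2, 20.3, 236.9]
orientation: [[0.063, 0.998, 0.023], [0.998, -0.062, -0.002], [-0.001, 0.023, -1.0]]
force: [-0.4, 0.5, -2.6]
width: 14.8
```

```bash
python3 -c "
from h import *
st(); C,im=snap('wrist','w6'); print(proj(C,[[624.8,74,26],[639.8,-28,26]])); cv2.imwrite('pics/w6c.png',cv2.resize(im[100:400,120:520,::-1],None,fx=2,fy=2,interpolation=2))"
```

```text
t 11.28 p [664.2  20.3 236.9] yaw 86.41 F [-0.4  0.5 -2.6] T [-0.04  0.02 -0.03] w 14.8
[[371.27433724 153.35065286]
 [259.23491628 177.13720382]]
```

View pics/w6c.png

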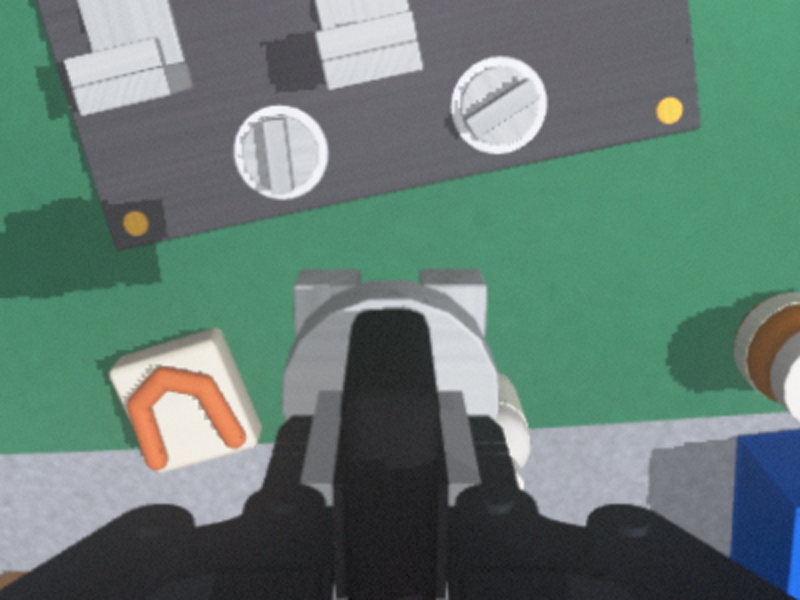

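```bash
python3 - <<'E'
from h import *
C=cam('wrist'); s=st()
f=lambda u,v,z: onz(C,u/2+120,v/2+100,z)
for q in ([(527,80),(541,97),(478,137),(464,123)],[(265,118),(286,118),(292,192),(271,195)]):
    W=np.array([f(u,v,26)[:2] for u,v in q]); d=(W[3]-W[0])+(W[2]-W[1]); print(W.mean(0),'ang',np.degrees(np.arctan2(d[1],d[0])),np.linalg.norm(d)/2)
E
```

```text
t 11.32 p [664.2  20.3 236.9] yaw 86.43 F [ 0.   0.4 -1.3] T [-0.03 -0.01  0.01] w 14.9
[625.99558942  73.87265128] ang -59.62058897499826 33.121221068627506
[640.75853679 -28.07328522] ang -1.4310199778582025 34.51333347886632
```

Bar0 now lies at -59.6° (stop expected at -60.2°), so it's locked and the key is still held straight. On to screw 1.

Emit:
arm_command(steps=[[255,-1.2,-2.4,0,0.002,0.02,0.08],[255,-1.2,-2.4,-3,0,0,0],[255,0,0,-4,0,0,0],[255,0,0,-4,0,0,0],[255,0,0,-2,0,0,0],[255,0,0,0,0,0,0],[255,0,0,0,0,0,0]])

```text
time_s: 12.2
ee_pos: [639.9, -28.9, 105.9]
orientation: [[-0.011, 1.0, 0.006], [1.0, 0.011, 0.0], [-0.0, 0.006, -1.0]]
force: [0.3, 0.5, -2.8]
width: 15.0
```

```bash
python3 -c "
from h import *
st()"
```

```text
t 12.2 p [639.9 -28.9 105.9] yaw 90.61 F [ 0.3  0.5 -2.8] T [-0.02  0.03 -0.03] w 15.0
```

Emit:
arm_command(steps=[[255,-0.15,0,-2.4,0,0,0.01],[255,0,0,0,0,0,0],[255,0,0,0,0,0,0]])

```text
time_s: 12.58
ee_pos: [640.3, -29.0, 85.8]
orientation: [[-0.02, 1.0, 0.012], [1.0, 0.02, -0.001], [-0.001, 0.012, -1.0]]
force: [0.1, -0.4, -1.3]
width: 14.8
```

```bash
python3 -c "
from h import *
st()
C,im=snap('wrist','w7'); cv2.imwrite('pics/w7c.png',cv2.resize(im[190:290,250:380,::-1],None,fx=4,fy=4,interpolation=2))"
```

```text
t 12.57 p [640.3 -29.   85.8] yaw 91.13 F [ 0.1 -0.4 -1.3] T [-0.01  0.04 -0.01] w 14.8
```

View pics/w7c.png

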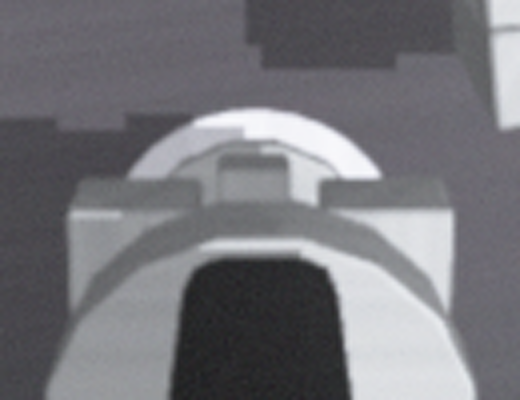

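Bar end at u=254 and slot centre at 259, about 0.6 mm apart, so it fits. Lowering.

Emit:
arm_command(steps=[[255,-0.15,0,-1.5,0,0.008,0],[255,0,0,-0.8,0,0,0],[255,0,0,-0.5,0,0,0],[255,0,0,-0.3,0,0,0],[255,0,0,0,0,0,0]])

```text
time_s: 13.25
ee_pos: [639.2, -29.1, 54.7]
orientation: [[-0.02, 1.0, 0.005], [1.0, 0.02, -0.001], [-0.001, 0.005, -1.0]]
force: [-1.4, 0.1, 3.5]
width: 14.8
```

```bash
python3 -c "
from h import *
st()"
```

```text
t 13.25 p [639.2 -29.1  54.7] yaw 91.12 F [-1.4  0.1  3.5] T [0.05 0.34 0.01] w 14.8
```

Seated (54.7). Turning to about 30°, then feeling for the stop.

Emit:
arm_command(steps=[[255,0,0,0,0,0,-0.12],[255,0,0,0,0,0,-0.12],[255,0,0,0,0,0,-0.12],[255,0,0,0,0,0,-0.12],[255,0,0,0,0,0,-0.12],[255,0,0,0,0,0,-0.12],[255,0,0,0,0,0,-0.12],[255,0,0,0,0,0,-0.12]])

```text
time_s: 14.25
ee_pos: [639.7, -30.0, 54.7]
orientation: [[0.824, 0.566, 0.002], [0.566, -0.824, -0.007], [-0.003, 0.007, -1.0]]
force: [-1.4, -0.4, -1.0]
width: 14.6
```

Emit:
arm_command(steps=[[255,0,0,0,0,0,-0.08],[255,0,0,0,0,0,-0.08]])

```text
time_s: 14.5
ee_pos: [639.7, -30.0, 54.7]
orientation: [[0.906, 0.423, 0.0], [0.423, -0.906, -0.008], [-0.003, 0.007, -1.0]]
force: [-1.2, -0.8, -1.2]
width: 14.4
```

```bash
python3 -c "
from h import *
st()"
```

```text
t 14.5 p [639.7 -30.   54.7] yaw 25.01 F [-1.2 -0.8 -1.2] T [0.01 0.15 0.1 ] w 14.4
```

Emit:
arm_command(steps=[[255,0,0,0,0,0,-0.06],[255,0,0,0,0,0,-0.06],[255,0,0,0,0,0,-0.05]])

```text
time_s: 14.88
ee_pos: [639.7, -30.0, 54.8]
orientation: [[0.965, 0.262, -0.001], [0.262, -0.965, -0.009], [-0.003, 0.009, -1.0]]
force: [-0.6, 0.1, 1.0]
width: 14.7
```

```bash
python3 -c "
from h import *
st()"
```

```text
t 14.88 p [639.7 -30.   54.8] yaw 15.22 F [-0.6  0.1  1. ] T [0.13 0.12 1.8 ] w 14.7
```

Emit:
arm_command(steps=[[255,0,0,0,0,0,0.1],[255,0,0,0,0,0,0.08],[255,0,0,0,0,0,0],[255,0,0,1.5,0,0,0],[255,0,0,4,0,0,0],[255,0,0,5,0,0,0.1]])

```text
time_s: 15.62
ee_pos: [638.3, -29.9, 160.4]
orientation: [[0.854, 0.521, -0.004], [0.521, -0.854, -0.009], [-0.009, 0.005, -1.0]]
force: [0.8, -0.2, -2.6]
width: 14.9
```

Emit:
arm_command(steps=[[255,-2.2,4.3,0.5,0,0,0.18],[255,-2.2,4.3,0,0,0,0.18],[255,-2.2,4.3,0,0,0,0.18],[255,-2.2,4.3,0,0,0,0.18],[255,-2.2,4.3,0,0,0,0.18],[255,-2.2,4.3,0,0,0,0.18],[255,-2.2,4.3,0,0,0,0.18],[255,-2.2,2.0,0,0,0,0]])

```text
time_s: 16.62
ee_pos: [459.6, 298.6, 178.9]
orientation: [[-0.261, 0.965, 0.02], [0.965, 0.261, 0.007], [0.001, 0.021, -1.0]]
force: [0.2, 1.2, -2.6]
width: 14.8
```

Emit:
arm_command(steps=[[255,0,0,0,0,0,0],[255,0,0,0,0,0,0]])

```text
time_s: 16.88
ee_pos: [458.7, 299.8, 180.7]
orientation: [[-0.262, 0.965, 0.022], [0.965, 0.262, 0.008], [0.002, 0.023, -1.0]]
force: [0.1, -0.0, -2.1]
width: 14.8
```

```bash
python3 -c "
from h import *
st(); snap('wrist','w8')"
```

```text
t 16.88 p [458.7 299.8 180.7] yaw 105.2 F [ 0.1 -0.  -2.1] T [-0.03  0.    0.02] w 14.8
```

Emit:
arm_command(steps=[[255,-1.3,2.3,0,-0.008,0.022,0.08],[255,0,0,-4,0,0,0.08],[255,0,0,-4,0,0,0],[255,0,0,-1.5,0,0,0],[255,0,0,0,0,0,0],[255,0,0,0,0,0,0]])

```text
time_s: 17.68
ee_pos: [450.6, 320.5, 86.4]
orientation: [[-0.408, 0.913, 0.004], [0.913, 0.408, 0.003], [0.001, 0.004, -1.0]]
force: [-0.1, 0.6, -1.2]
width: 14.6
```

```bash
python3 -c "
from h import *
st(); C,im=snap('wrist','w9'); print(proj(C,[445,323,4])); cv2.imwrite('pics/w9c.png',cv2.resize(im[130:380,160:480,::-1],None,fx=2,fy=2,interpolation=2))"
```

```text
t 17.68 p [450.6 320.5  86.4] yaw 114.1 F [-0.1  0.6 -1.2] T [-0.01  0.   -0.01] w 14.6
[[321.50473713 241.506391  ]]
```

View pics/w9c.png

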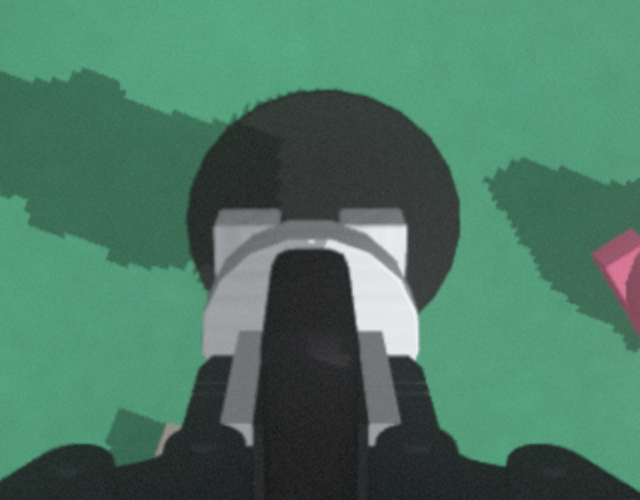

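The pad circle is centred at crop (323,223), which agrees with (445,323). The key's front bottom edge runs from (215,209) to (407,209).

```bash
python3 -c "
from h import *
C=cam('wrist');s=st();p=s['ee_pos'];R=np.array(s['orientation'])
a=onz(C,160+218/2,130+209/2,47.7);b=onz(C,160+405/2,130+209/2,47.7);m=(a+b)/2
print(np.linalg.norm(a-b),m,R.T@(m-p)); k=m+24*R[:,1]; print('key',k,'move',np.array([445,323,0])-k)"
```

```text
t 17.73 p [450.6 320.5  86.5] yaw 114.1 F [-1.1  0.1 -1.9] T [-0.01 -0.03 -0.03] w 14.7
45.57737299654155 [430.64169229 312.67946329  47.7       ] [  0.94957695 -21.61115782  38.69421483]
key [452.54987339 322.47837375  47.81381896] move [ -7.54987339   0.52162625 -47.81381896]
```

Emit:
arm_command(steps=[[255,-0.68,0.12,-2.0,0,0,0],[255,0,0,-0.8,0,0,0],[255,0,0,0,0,0,0]])

```text
time_s: 18.1
ee_pos: [445.5, 322.5, 61.1]
orientation: [[-0.408, 0.913, 0.009], [0.913, 0.408, 0.006], [0.002, 0.01, -1.0]]
force: [-0.4, -0.6, -1.8]
width: 14.8
```

```bash
python3 -c "
from h import *
st()"
```

```text
t 18.1 p [445.5 322.5  61.1] yaw 114.08 F [-0.4 -0.6 -1.8] T [-0.01 -0.01 -0.02] w 14.8
```

Emit:
arm_command(steps=[[255,-0.15,0,-1.0,-0.005,0.009,0],[255,0,0,-0.5,0,0,0],[255,0,0,-0.2,0,0,0],[255,0,0,-0.15,0,0,0],[255,0,0,0,0,0,0]])

```text
time_s: 18.73
ee_pos: [444.9, 322.8, 42.8]
orientation: [[-0.408, 0.913, 0.001], [0.913, 0.408, 0.001], [0.001, 0.002, -1.0]]
force: [-1.1, -0.9, -0.6]
width: 14.9
```

```bash
python3 -c "
from h import *
st()"
```

```text
t 18.73 p [444.9 322.8  42.8] yaw 114.07 F [-1.1 -0.9 -0.6] T [ 0.    0.03 -0.02] w 14.9
```

Emit:
arm_command(steps=[[120,0,0,0,0,0,0],[120,0,0,0,0,0,0],[120,0,0,1.5,0,0,0],[120,0,0,5,0,0,0],[100,3,0,5,0,0,-0.13],[100,5,0,3,0,0,-0.13],[100,5,0,0,0,0,-0.13],[100,2,0,0,0,0,0]])

```text
time_s: 19.73
ee_pos: [597.3, 322.6, 200.9]
orientation: [[-0.019, 1.0, 0.006], [1.0, 0.019, 0.004], [0.004, 0.006, -1.0]]
force: [-0.7, -0.9, -0.6]
width: 51.6
```

Emit:
arm_command(steps=[[100,0,0,0,0,0,0],[100,0,0,0,0,0,0]])

```text
time_s: 19.98
ee_pos: [597.3, 322.2, 202.1]
orientation: [[-0.018, 1.0, 0.007], [1.0, 0.018, 0.005], [0.004, 0.007, -1.0]]
force: [-0.4, -1.3, 0.1]
width: 52.3
```

```bash
cat > blk.py <<'E'
from h import *
import sys
n,x,y=sys.argv[1],float(sys.argv[2]),float(sys.argv[3]); s=st(); p=np.array(s['ee_pos']);R=np.array(s['orientation'])
C,im=snap('wrist',n); g=cv2.cvtColor(im,cv2.COLOR_RGB2HSV); u,v=proj(C,[x,y,24])[0]
m=((g[:,:,1]<45)&(g[:,:,2]>150)).astype(np.uint8)
m=cv2.morphologyEx(m,cv2.MORPH_CLOSE,np.ones((9,9))); k,l,q,_=cv2.connectedComponentsWithStats(m)
i=l[int(v),int(u)]; print('uv',u,v,'comp',i,q[i]); c=max(cv2.findContours((l==i).astype(np.uint8),0,1)[0],key=len)
W=np.array([onz(C,*a,24)[:2] for a in c[:,0]],np.float32); r=cv2.minAreaRect(W); b=cv2.boxPoints(r)
d=max((b[1]-b[0],b[2]-b[1]),key=np.linalg.norm); d=d*np.sign(d[0]); print('block',np.round(r,1) if 0 else r,'axis',np.degrees(np.arctan2(d[1],d[0])))
E
python3 blk.py w10 586 327; python3 -c "
from h import *
snap('top','top1')
C=cam('top');print()"
```

```text
t 19.98 p [597.3 322.2 202.1] yaw 91.05 F [-0.4 -1.3  0.1] T [-0.04 -0.01  0.06] w 52.3
uv 318.81868664333194 198.77826180581712 comp 7 [ 292  129   52  136 6307]
block ((586.8285522460938, 327.05743408203125), (115.23048400878906, 40.22672653198242), 3.0247628688812256) axis 3.0247695
```

View pics/w10.png

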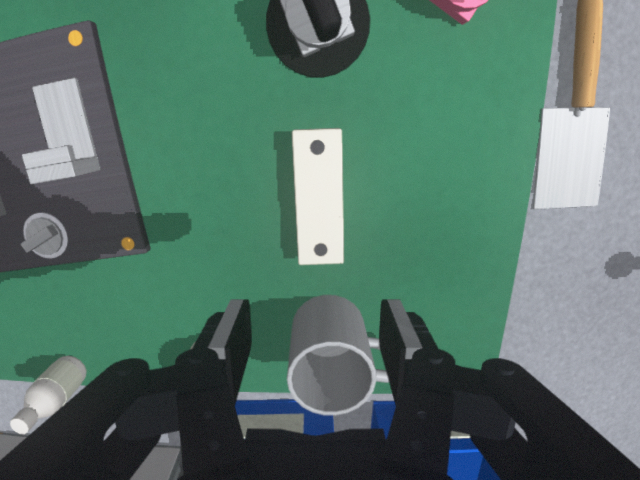

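Block_long is clear at px (318,197): 115×40 mm at (586.8,327.1), axis 3°. The key stands upright, centred on its pad at (320,28).

Emit:
arm_command(steps=[[100,-2.2,0.4,-4,-0.005,0.007,0.034],[100,0,0,-5,0,0,0],[100,0,0,-5,0,0,0],[100,0,0,-2,0,0,0],[100,0,0,0,0,0,0],[100,0,0,0,0,0,0]])

```text
time_s: 20.82
ee_pos: [570.8, 327.9, 41.4]
orientation: [[-0.058, 0.998, 0.002], [0.998, 0.058, 0.001], [0.001, 0.002, -1.0]]
force: [1.1, 0.6, 0.2]
width: 52.3
```

```bash
python3 -c "
from h import *
print(st()['orientation'])"
```

```text
t 20.82 p [570.8 327.9  41.4] yaw 93.31 F [1.1 0.6 0.2] T [ 0.   -0.06  0.01] w 52.3
[[-5.77984036e-02  9.98326407e-01  1.93148139e-03]
 [ 9.98328060e-01  5.77970134e-02  7.68038836e-04]
 [ 6.55119595e-04  1.97264349e-03 -9.99997840e-01]]
```

Emit:
arm_command(steps=[[100,0.4,-0.15,-2.2,0,0,0],[100,0,0,-1.0,0,0,0],[100,0,0,-0.3,0,0,0],[100,0,0,0,0,0,0],[255,0,0,0,0,0,0],[255,0,0,0,0,0,0],[255,0,0,0,0,0,0],[255,0,0,0,0,0,0]], newtons=60)

```text
time_s: 21.82
ee_pos: [575.8, 326.5, 6.6]
orientation: [[-0.058, 0.998, 0.005], [0.998, 0.058, 0.002], [0.002, 0.005, -1.0]]
force: [-0.1, -0.4, -2.2]
width: 38.9
```

```bash
python3 -c "
from h import *
print(st()['orientation'])"
```

```text
t 21.82 p [575.8 326.5   6.6] yaw 93.31 F [-0.1 -0.4 -2.2] T [ 0.02 -0.02 -0.01] w 38.9
[[-0.05781137  0.99831546  0.0049088 ]
 [ 0.9983262   0.05780258  0.00191402]
 [ 0.00162705  0.00501124 -0.99998612]]
```

Emit:
arm_command(steps=[[255,0,0,2,-0.002,0.005,0],[255,0,0,5,0,0,0],[255,0,0,5,0,0,0],[255,0,-4.7,4,0,0,0.03],[255,-0.3,-4.7,0,0,0,0.03],[255,-0.3,-4.7,0,0,0,0.03],[255,-0.3,-4.7,0,0,0,0],[255,-0.3,-3.0,0,0,0,0]], newtons=90)

```text
time_s: 22.82
ee_pos: [558.1, 103.3, 166.5]
orientation: [[-0.155, 0.988, -0.01], [0.988, 0.155, -0.005], [-0.003, -0.011, -1.0]]
force: [0.2, 0.1, -7.3]
width: 37.8
```

Emit:
arm_command(steps=[[255,0,0,0,0,0,0],[255,0,0,0,0,0,0],[255,0,0,0,0,0,0]])

```text
time_s: 23.2
ee_pos: [557.1, 102.3, 165.6]
orientation: [[-0.152, 0.988, -0.013], [0.988, 0.152, -0.005], [-0.003, -0.013, -1.0]]
force: [-0.2, 0.0, -7.0]
width: 37.9
```

```bash
python3 -c "
from h import *
st(); C,im=snap('wrist','w11'); print(proj(C,[[538.3,8,17],[553.8,-94.9,17]]))"
```

```text
t 23.2 p [557.1 102.3 165.6] yaw 98.77 F [-0.2  0.  -7. ] T [0.01 0.05 0.03] w 37.9
[[195.35468565 182.12215641]
 [ 66.15068684 183.38034389]]
```

View pics/w11.png

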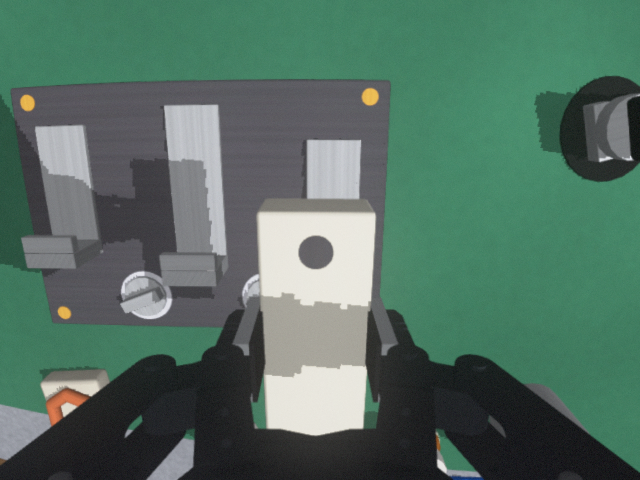

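Both screws read as turned. The long seat is at px (165–222, 105–255), mid at (37–90, 126–240) and short at (307–360, 140–). The block is held straight, its rear edge at v≈205.

```bash
cat > edges.py <<'E'
from h import *
# row profiles on a saved wrist image need the pose stored at capture
def vedge(g,v,u0,u1,rise):
    d=np.diff(cv2.GaussianBlur(g,(1,5),0)[v,u0:u1].astype(float)); i=np.argmax(d if rise else -d); return u0+i+0.5
E
python3 - <<'E'
from edges import *
C=cam('wrist'); s=st(); im=cv2.imread('pics/w11.png'); g=cv2.cvtColor(im,7-1)
p=np.array(s['ee_pos']);R=np.array(s['orientation'])
a=np.radians(8.55); ex=np.array([np.cos(a),np.sin(a)]); ey=np.array([-ex[1],ex[0]]); O=np.array([563.05,11.7])
pl=lambda P: (np.round([(P[:2]-O)@ex,(P[:2]-O)@ey],1))
for nm,rows,l,r in [('long',range(112,155,8),(150,185),(208,232)),('mid',range(132,160,8),(25,60),(72,102)),('short',range(148,195,10),(295,320),(345,372))]:
    for v in rows:
        ul,ur=vedge(g,v,*l,True),vedge(g,v,*r,False); print(nm,v,ul,ur,pl(onz(C,ul,v,17)),pl(onz(C,ur,v,17)),pl(onz(C,ur,v,12)))
for v,u in ((np.argmax(np.diff(g[90:120,190].astype(float)))+90.5,190),(np.argmax(np.diff(g[110:140,60].astype(float)))+110.5,60)): print('rear',v,pl(onz(C,u,v,17)))
z=p[2]-6.6+24
for v in (230,260,285): 
    ul,ur=vedge(g,v,248,275,True),vedge(g,v,360,385,False); print('blk',ul,ur,(R.T@(onz(C,ul,v,z)-p)).round(1),(R.T@(onz(C,ur,v,z)-p)).round(1))
for v in (199,213): print('rear blk',(R.T@(onz(C,316,v,z)-p)).round(1),(R.T@(onz(C,316,v,z-24)-p)).round(1))
for u,v in ((370,97),(27.5,103),(64.5,312.5)): print(onz(C,u,v,12),pl(onz(C,u,v,12)))
E
```

```text
t 23.25 p [557.1 102.4 165.6] yaw 98.78 F [ 0.1 -0.1 -7.2] T [0.   0.03 0.05] w 37.7
long 112 164.5 217.5 [-76.6 -19.2] [-76.   20.1] [-76.2  18.8]
long 120 164.5 218.5 [-70.9 -19.7] [-70.4  20.5] [-70.4  19.3]
long 128 165.5 218.5 [-65.2 -19.4] [-64.7  20.2] [-64.7  19. ]
long 136 165.5 219.5 [-59.4 -19.9] [-58.9  20.6] [-58.8  19.4]
long 144 166.5 219.5 [-53.6 -19.7] [-53.2  20.3] [-53.   19.1]
long 152 167.5 220.5 [-47.7 -19.4] [-47.4  20.7] [-47.   19.5]
mid 132 35.5 83.5 [ -64.9 -123.4] [-63.6 -83.7] [-63.6 -86.7]
mid 140 36.5 84.5 [ -58.9 -123.6] [-57.7 -83.7] [-57.6 -86.7]
mid 148 37.5 85.5 [ -52.8 -123.8] [-51.7 -83.7] [-51.5 -86.7]
mid 156 38.5 86.5 [ -46.7 -124. ] [-45.7 -83.7] [-45.4 -86.7]
short 148 306.5 360.5 [-50.2  84.6] [-50.4 124.3] [-50.2 124.9]
short 158 306.5 359.5 [-42.9  84.6] [-43.1 123.8] [-42.8 124.4]
short 168 306.5 359.5 [-35.5  84.5] [-35.8 124.1] [-35.3 124.6]
short 178 306.5 359.5 [-28.1  84.5] [-28.3 124.3] [-27.7 124.9]
short 188 306.5 358.5 [-20.6  84.5] [-20.8 123.8] [-20.  124.4]
rear 104.5 [-81.5   0.1]
rear 125.5 [ -69.  -102.1]
blk 256.5 374.5 [-18.8 -39.6 -16.8] [ 21.1 -39.6 -16.9]
blk 257.5 372.5 [-18.9 -28.8 -17. ] [ 20.8 -28.9 -17.1]
blk 260.5 371.5 [-18.3 -19.5 -17.1] [ 20.9 -19.6 -17.2]
rear blk [  1.3 -50.2 -16.7] [  1.3 -45.5   7.2]
rear blk [  1.3 -45.4 -16.8] [  1.3 -39.9   7.1]
[457.78422917 128.00741712  12.        ] [-86.8 130.7]
[ 496.41566054 -130.30027158   12.        ] [ -87.  -130.5]
[ 671.13690804 -103.87872255   12.        ] [  89.7 -130.4]
```

Emit:
arm_command(steps=[[255,-2.4,-5.0,0,0.005,-0.013,0],[255,-2.4,-4.6,-2,0,0,0],[255,0,0,-4,0,0,0],[255,0,0,-3,0,0,0],[255,0,0,0,0,0,0],[255,0,0,0,0,0,0]])

```text
time_s: 24.0
ee_pos: [509.9, 7.4, 75.2]
orientation: [[-0.159, 0.987, 0.006], [0.987, 0.159, -0.0], [-0.001, 0.006, -1.0]]
force: [-0.5, 0.5, -7.1]
width: 37.7
```

```bash
python3 -c "
from h import *
print(np.round(st()['orientation'],4)[:,2])"
```

```text
t 24.0 p [509.9   7.4  75.2] yaw 99.16 F [-0.5  0.5 -7.1] T [-0.02  0.07 -0.02] w 37.7
[ 5.8e-03 -1.0e-04 -1.0e+00]
```

Emit:
arm_command(steps=[[255,-0.22,-0.44,-2.5,0,0.006,-0.01],[255,0,0,0,0,0,0],[255,0,0,-0.6,0,0,0],[255,0,0,0,0,0,0]])

```text
time_s: 24.5
ee_pos: [510.7, 4.0, 48.4]
orientation: [[-0.151, 0.988, 0.008], [0.988, 0.151, -0.001], [-0.002, 0.008, -1.0]]
force: [-0.4, 0.0, -7.1]
width: 37.8
```

```bash
python3 -c "
from h import *
print(np.round(st()['orientation'],4)[:,2])"
```

```text
t 24.5 p [510.7   4.   48.4] yaw 98.71 F [-0.4  0.  -7.1] T [-0.01  0.05  0.01] w 37.8
[ 0.0078 -0.0011 -1.    ]
```

Emit:
arm_command(steps=[[255,-0.4,-0.1,-1.2,0.001,0.009,-0.002],[255,0,0,0,0,0,0],[255,0,0,-0.6,0,0.002,0],[255,0,0,0,0,0,0]])

```text
time_s: 25.0
ee_pos: [506.8, 3.0, 29.9]
orientation: [[-0.15, 0.989, -0.003], [0.989, 0.15, -0.0], [0.0, -0.003, -1.0]]
force: [-0.1, 0.2, -7.2]
width: 37.5
```

```bash
cat > pl.py <<'E'
from h import *
s=st(); p=s['ee_pos']; a=np.radians(8.55); ex=np.array([np.cos(a),np.sin(a)]); ey=np.array([-ex[1],ex[0]])
d=np.array(p[:2])-[563.05,11.7]; print('plate',d@ex,d@ey,'ztilt',np.round(np.array(s['orientation'])[:,2],4))
E
python3 pl.py
```

```text
t 25.0 p [506.8   3.   29.9] yaw 98.6 F [-0.1  0.2 -7.2] T [-0.05  0.02 -0.03] w 37.5
plate -56.913624929876235 -0.24122885913236775 ztilt [-2.8e-03 -1.0e-04 -1.0e+00]
```

Emit:
arm_command(steps=[[255,0,0,-0.4,0,-0.003,0],[255,0,0,0,0,0,0],[255,0,0,-0.2,0,0,0],[255,0,0,0,0,0,0]])

```text
time_s: 25.5
ee_pos: [507.0, 2.9, 23.9]
orientation: [[-0.15, 0.989, 0.001], [0.989, 0.15, -0.0], [-0.0, 0.001, -1.0]]
force: [-1.1, -0.1, -5.5]
width: 37.3
```

```bash
python3 pl.py
```

```text
t 25.5 p [507.    2.9  23.9] yaw 98.6 F [-1.1 -0.1 -5.5] T [ 0.03  0.13 -0.02] w 37.3
plate -56.706316819036914 -0.3440062959535021 ztilt [ 1.1e-03 -2.0e-04 -1.0e+00]
```

Emit:
arm_command(steps=[[255,0,0,-0.1,0,0,0],[255,0,0,0,0,0,0],[100,0,0,0,0,0,0],[100,0,0,0,0,0,0],[100,0,0,-0.6,0,0,0],[100,0,0,0,0,0,0]])

```text
time_s: 26.25
ee_pos: [508.2, 2.8, 18.0]
orientation: [[-0.15, 0.989, 0.005], [0.989, 0.15, -0.001], [-0.001, 0.005, -1.0]]
force: [-0.8, 0.0, -0.2]
width: 51.7
```

```bash
python3 pl.py
```

```text
t 26.25 p [508.2   2.8  18. ] yaw 98.6 F [-0.8  0.  -0.2] T [-0.04 -0.03 -0.03] w 51.7
plate -55.58792137417161 -0.6255065271427861 ztilt [ 4.8e-03 -7.0e-04 -1.0e+00]
```

Emit:
arm_command(steps=[[100,-0.1,0.02,-0.35,0,-0.005,0],[100,0,0,0,0,0,0],[255,0,0,0,0,0,0],[255,0,0,0,0,0,0],[255,0,0,0,0,0,0],[255,0,0,0,0,0,0]], newtons=50)

```text
time_s: 27.0
ee_pos: [507.2, 2.8, 14.4]
orientation: [[-0.15, 0.989, 0.01], [0.989, 0.15, -0.001], [-0.002, 0.01, -1.0]]
force: [0.3, -1.4, -0.4]
width: 39.4
```

```bash
python3 pl.py
```

```text
t 27.0 p [507.2   2.8  14.4] yaw 98.6 F [ 0.3 -1.4 -0.4] T [-0.11  0.01  0.02] w 39.4
plate -56.579794187040584 -0.5238869006060073 ztilt [ 1.020e-02 -9.000e-04 -9.999e-01]
```

Emit:
arm_command(steps=[[255,0.49,0.075,0,0,0,0],[255,0.49,0.075,0,0,0,0],[255,0,0,0,0,0,0]])

```text
time_s: 27.38
ee_pos: [511.4, 3.4, 14.5]
orientation: [[-0.15, 0.989, -0.002], [0.989, 0.15, -0.001], [-0.0, -0.002, -1.0]]
force: [4.1, 0.4, -3.2]
width: 39.0
```

```bash
python3 pl.py
```

```text
t 27.38 p [511.4   3.4  14.5] yaw 98.6 F [ 4.1  0.4 -3.2] T [ 0.08 -1.04  0.15] w 39.0
plate -52.282660868123145 -0.537612671252014 ztilt [-2.2e-03 -8.0e-04 -1.0e+00]
```

Emit:
arm_command(steps=[[255,0.8,0.12,0,0,0,0],[255,0.8,0.12,0,0,0,0],[255,0,0,0,0,0,0]])

```text
time_s: 27.75
ee_pos: [524.3, 5.3, 14.5]
orientation: [[-0.149, 0.989, -0.01], [0.989, 0.149, -0.001], [0.001, -0.01, -1.0]]
force: [3.0, 0.2, -1.0]
width: 39.2
```

```bash
python3 pl.py
```

```text
t 27.75 p [524.3   5.3  14.5] yaw 98.59 F [ 3.   0.2 -1. ] T [-0.02 -1.06  0.11] w 39.2
plate -39.251226986746794 -0.5301887255490926 ztilt [-1.010e-02 -8.000e-04 -9.999e-01]
```

Emit:
arm_command(steps=[[255,0.5,0.075,0,0,0,0],[255,0.3,0.045,0,0,0,0]])

```text
time_s: 28.0
ee_pos: [527.8, 6.0, 14.3]
orientation: [[-0.149, 0.989, -0.021], [0.989, 0.149, -0.001], [0.002, -0.021, -1.0]]
force: [-18.9, -13.2, 13.8]
width: 39.2
```

```bash
python3 pl.py
```

```text
t 28.0 p [527.8   6.   14.3] yaw 98.59 F [-18.9 -13.2  13.8] T [-2.3   2.29 -0.07] w 39.2
plate -35.716283139657506 -0.35273790598577165 ztilt [-2.100e-02 -8.000e-04 -9.998e-01]
```

Emit:
arm_command(steps=[[255,0.3,0.045,0,0,0,0],[255,0.3,0.045,0,0,0,0]])

```text
time_s: 28.25
ee_pos: [527.7, 6.0, 14.3]
orientation: [[-0.149, 0.988, -0.035], [0.989, 0.149, -0.001], [0.004, -0.035, -0.999]]
force: [-17.1, -10.2, 11.5]
width: 39.2
```

```bash
python3 pl.py
```

```text
t 28.25 p [527.7   6.   14.3] yaw 98.59 F [-17.1 -10.2  11.5] T [-1.91  2.08 -0.01] w 39.2
plate -35.79642628739896 -0.3793566208712693 ztilt [-3.500e-02 -9.000e-04 -9.994e-01]
```

Hard stop felt at plate x = -35.8 (expected -36). Release, back off and check.

Emit:
arm_command(steps=[[255,-0.1,0,0,0,0,0],[100,0,0,0,0,0,0],[100,0,0,0,0,0,0],[100,0,0,1.5,0,0,0],[100,0,0,4,0,-0.03,0],[100,3,0,4,0,0,0],[100,3,0,2,0,0,0],[100,0,0,0,0,0,0]])

```text
time_s: 29.25
ee_pos: [588.2, 7.0, 137.0]
orientation: [[-0.15, 0.989, -0.002], [0.989, 0.15, -0.0], [-0.0, -0.002, -1.0]]
force: [0.6, -0.3, -0.2]
width: 51.8
```

Emit:
arm_command(steps=[[100,0,0,0,0,0,0],[100,0,0,0,0,0,0]])

```text
time_s: 29.5
ee_pos: [586.3, 7.3, 136.6]
orientation: [[-0.15, 0.989, -0.004], [0.989, 0.15, -0.0], [0.001, -0.004, -1.0]]
force: [-0.8, 0.0, 0.0]
width: 51.6
```

```bash
python3 pl.py; python3 -c "
from h import *
C,im=snap('wrist','w12'); u,v=proj(C,[538,8,41])[0].astype(int); print(u,v)
cv2.imwrite('pics/w12c.png',cv2.resize(im[max(0,v-130):v+130,max(0,u-150):u+150,::-1],None,fx=2.3,fy=2.3,interpolation=2)); print(max(0,u-150),max(0,v-130))"
```

```text
t 29.5 p [586.3   7.3 136.6] yaw 98.63 F [-0.8  0.   0. ] T [-0.01 -0.06 -0.03] w 51.6
plate 22.33335497181214 -7.828961487274535 ztilt [-4.5e-03 -1.0e-04 -1.0e+00]
326 168
176 38
```

View pics/w12c.png

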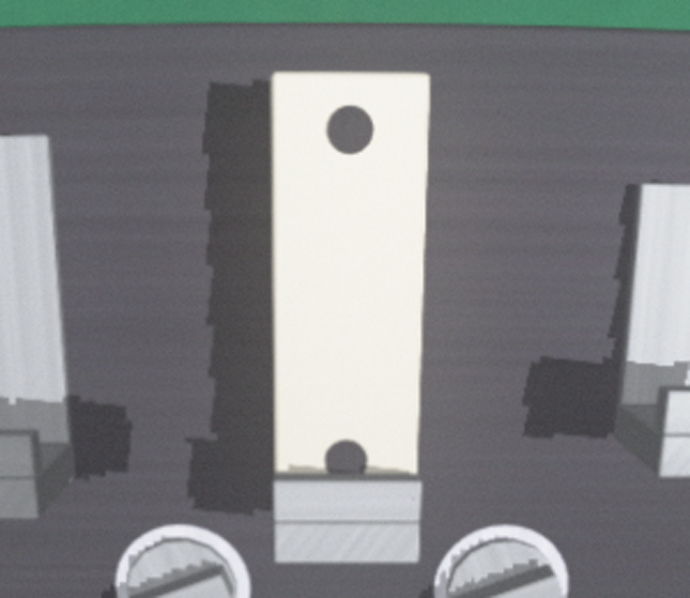

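The long block sits on its seat, under the lip. Block sides are at u=272–429 (rear) and 274–418 (front), against the lip's 274–421. Now for numbers.

```bash
python3 - <<'E'
from edges import *
C=cam('wrist'); im=cv2.imread('pics/w12.png'); g=cv2.cvtColor(im,6)
a=np.radians(8.55); ex=np.array([np.cos(a),np.sin(a)]); ey=np.array([-ex[1],ex[0]]); O=np.array([563.05,11.7])
pl=lambda P: (np.round([(P[:2]-O)@ex,(P[:2]-O)@ey],1))
for v in (75,100,130,160,190,220,235):
    ul,ur=vedge(g,v,285,305,True),vedge(g,v,345,372,False); A,B=pl(onz(C,ul,v,41)),pl(onz(C,ur,v,41)); print(v,ul,ur,A,B,(A+B)/2)
for v in (250,258,270): 
    ul,ur=vedge(g,v,285,305,True),vedge(g,v,345,372,False); A,B=pl(onz(C,ul,v,52)),pl(onz(C,ur,v,52)); print('lip',v,A,B,(A+B)/2)
d=np.diff(g[55:85,330].astype(float)); v=55.5+np.argmax(d); print('rear',pl(onz(C,330,v,41)))
print('lip edge',pl(onz(C,326,38+480/2.3,52)),'stop back top',pl(onz(C,326,38+562/2.3,52)))
E
```

```text
75 293.5 362.5 [-79.  -19.4] [-79.2  20.4] [-79.1   0.5]
100 293.5 361.5 [-65.1 -19.5] [-65.3  20.2] [-65.2    0.35]
130 294.5 360.5 [-48.  -19.1] [-48.1  20.1] [-48.05   0.5 ]
160 294.5 359.5 [-30.4 -19.3] [-30.5  20.1] [-30.45   0.4 ]
190 294.5 358.5 [-12.  -19.6] [-12.1  20. ] [-12.05   0.2 ]
220 294.5 357.5 [  7.1 -19.8] [ 7. 20.] [7.05 0.1 ]
235 294.5 357.5 [ 16.9 -19.9] [16.9 20.3] [16.9  0.2]
lip 250 [ 23.4 -19.5] [23.3 20. ] [23.35  0.25]
lip 258 [ 28.6 -19.6] [28.6 20.2] [28.6  0.3]
lip 270 [ 36.6 -19.7] [36.6 19.9] [36.6  0.1]
rear [-82.6   1.6]
lip edge [21.2 -0.1] stop back top [45.   0.2]
```

Laterally flush within measurement. My small back-off while closed may have drawn it a fraction back, so I'll push it once from behind with closed fingers.

Emit:
arm_command(steps=[[255,-4.1,-0.4,0,0,0,0],[255,-4.1,-0.4,0,0,0,0],[255,-4.1,-0.3,0,0,-0.004,0],[255,0,0,-3,0,0,0],[255,0,0,-3,0,0,0],[255,0,0,0,0,0,0],[255,0,0,0,0,0,0]])

```text
time_s: 30.42
ee_pos: [455.4, -3.6, 73.8]
orientation: [[-0.15, 0.989, -0.006], [0.989, 0.15, 0.001], [0.002, -0.006, -1.0]]
force: [0.0, 0.8, 0.4]
width: 0.2
```

```bash
python3 pl.py
```

```text
t 30.43 p [455.4  -3.6  73.8] yaw 98.61 F [0.  0.8 0.4] T [-0.02 -0.04 -0.01] w 0.2
plate -108.70112268750607 0.8600772097498266 ztilt [-6.5e-03  8.0e-04 -1.0e+00]
```

Emit:
arm_command(steps=[[255,0.2,-0.1,-3.0,-0.001,-0.006,0],[255,0,0,-1.5,0,0,0],[255,0,0,-0.3,0,0,0],[255,0,0,0,0,0,0]])

```text
time_s: 30.92
ee_pos: [459.6, -4.8, 28.4]
orientation: [[-0.15, 0.989, 0.006], [0.989, 0.15, -0.001], [-0.002, 0.005, -1.0]]
force: [-0.1, 0.2, -0.2]
width: 0.4
```

```bash
python3 pl.py
```

```text
t 30.93 p [459.6  -4.8  28.4] yaw 98.63 F [-0.1  0.2 -0.2] T [ 0.03 -0.05  0.02] w 0.4
plate -104.75096508619056 -0.9344104509042057 ztilt [ 0.0056 -0.0011 -1.    ]
```

Emit:
arm_command(steps=[[255,0.7,0.13,0,0,0.005,0],[255,0,0,0,0,0,0],[255,0.3,0.045,0,0,0,0],[255,0,0,0,0,0,0]])

```text
time_s: 31.42
ee_pos: [470.1, -2.9, 29.9]
orientation: [[-0.15, 0.989, 0.0], [0.989, 0.15, -0.001], [-0.001, 0.0, -1.0]]
force: [-0.9, -0.1, -1.2]
width: -0.1
```

```bash
python3 pl.py
```

```text
t 31.43 p [470.1  -2.9  29.9] yaw 98.64 F [-0.9 -0.1 -1.2] T [-0.04  0.09 -0.03] w -0.1
plate -94.09282776912639 -0.5914440781794412 ztilt [ 4.0e-04 -1.3e-03 -1.0e+00]
```

Emit:
arm_command(steps=[[255,0.2,0.03,0,0,0,0],[255,0.2,0.03,0,0,0,0],[255,0.2,0.03,0,0,0,0]])

```text
time_s: 31.8
ee_pos: [470.1, -2.5, 29.9]
orientation: [[-0.151, 0.989, -0.013], [0.989, 0.151, -0.001], [0.001, -0.013, -1.0]]
force: [-11.5, -9.4, 9.0]
width: 0.2
```

```bash
python3 pl.py
```

```text
t 31.8 p [470.1  -2.5  29.9] yaw 98.66 F [-11.5  -9.4   9. ] T [-1.46  1.75 -0.06] w 0.2
plate -94.05375421281528 -0.20155272343877456 ztilt [-1.340e-02 -7.000e-04 -9.999e-01]
```

Emit:
arm_command(steps=[[255,-0.6,-0.09,0,0,0,0],[255,0,0,2,0,-0.012,0],[100,0,-1,5,0,0,0],[100,0,-3,5,0,0,0],[100,2,-5.2,5,0,0,0],[100,2.5,-5.2,0,0,0,0],[100,2.5,-5.2,0,0,0,0],[100,2.5,-5.2,0,0,0,0]])

```text
time_s: 32.8
ee_pos: [556.7, -247.0, 198.6]
orientation: [[-0.156, 0.988, 0.006], [0.988, 0.156, -0.004], [-0.004, 0.005, -1.0]]
force: [1.0, 0.7, 0.9]
width: 52.0
```

Emit:
arm_command(steps=[[100,2.5,-5.2,0,0,0,0],[100,1,-4.5,0,0,0,0],[100,0,-2,0,0,0,0],[100,0,0,0,0,0,0],[100,0,0,0,0,0,0]])

```text
time_s: 33.42
ee_pos: [592.6, -369.4, 197.1]
orientation: [[-0.153, 0.988, 0.007], [0.988, 0.153, -0.003], [-0.004, 0.006, -1.0]]
force: [0.5, 0.6, -0.1]
width: 51.9
```

```bash
python3 blk.py w13 570 -369; python3 - <<'E'
from h import *
C,im=snap('top','top2'); im=im[:,:,::-1]; hsv=cv2.cvtColor(im.copy(),cv2.COLOR_BGR2HSV)
m=((hsv[:,:,1]<40)&(hsv[:,:,2]>185)).astype(np.uint8); m[:180]=0;m[350:]=0;m[:,:150]=0;m[:,500:]=0
for c in cv2.findContours(m,0,2)[0]:
    if cv2.contourArea(c)<200: continue
    r=cv2.minAreaRect(c); print(np.round(r[0]),np.round(r[1]),onz(C,*r[0],24).round(1))
E
```

```text
t 33.42 p [ 592.6 -369.4  197.1] yaw 98.82 F [ 0.5  0.6 -0.1] T [ 0.03  0.06 -0.  ] w 51.9
uv 319.5460390226187 186.55640443683637 comp 1 [ 294  130   54  111 5146]
block ((570.490478515625, -368.7945251464844), (90.20854949951172, 40.17974853515625), 6.202169418334961) axis 6.2021623
[286. 281.] [19. 13.] [518.2 109.4  24. ]
[322. 270.] [28. 14.] [546.    8.9  24. ]
[411. 200.] [25. 18.] [ 744.4 -259.4   24. ]
```

Block_mid, white, 90×40 mm, is at (570.5,-368.8), axis 6.2°, and has not been moved. Grasping it.

Emit:
arm_command(steps=[[100,-3.0,-0.1,-4,0.003,0.007,-0.046],[100,0,0,-5,0,0,0],[100,0,0,-5,0,0,0],[100,0,0,-2,0,0,0],[100,0,0,0,0,0,0],[100,0,0,0,0,0,0]])

```text
time_s: 34.28
ee_pos: [563.8, -364.6, 37.9]
orientation: [[-0.113, 0.994, 0.005], [0.994, 0.113, -0.004], [-0.005, 0.004, -1.0]]
force: [1.3, -0.3, 1.1]
width: 52.1
```

```bash
python3 pl.py
```

```text
t 34.27 p [ 563.8 -364.6   37.9] yaw 96.5 F [ 1.3 -0.3  1.1] T [ 0.05 -0.04 -0.  ] w 52.1
plate -55.2339637178224 -372.18650491732893 ztilt [ 0.0048 -0.0043 -1.    ]
```

Emit:
arm_command(steps=[[100,-0.1,-0.55,0,0.004,0.005,-0.005],[100,0,0,0,0,0,0],[100,0,0,-1.5,0,0,0],[100,0,0,0,0,0,0]])

```text
time_s: 34.78
ee_pos: [563.6, -370.9, 25.0]
orientation: [[-0.108, 0.994, 0.003], [0.994, 0.108, -0.003], [-0.003, 0.003, -1.0]]
force: [0.5, -0.5, -0.6]
width: 52.0
```

```bash
python3 pl.py
```

```text
t 34.77 p [ 563.6 -370.9   25. ] yaw 96.2 F [ 0.5 -0.5 -0.6] T [ 0.02 -0.01  0.02] w 52.0
plate -56.310207531885496 -378.46146686201956 ztilt [ 0.0029 -0.0028 -1.    ]
```

Emit:
arm_command(steps=[[100,0,0,-1.5,0,0,0],[100,0,0,-0.3,0,0,0],[100,0,0,0,0,0,0],[255,0,0,0,0,0,0],[255,0,0,0,0,0,0],[255,0,0,0,0,0,0],[255,0,0,0,0,0,0]], newtons=90)

```text
time_s: 35.65
ee_pos: [563.4, -370.6, 5.5]
orientation: [[-0.108, 0.994, 0.002], [0.994, 0.108, -0.002], [-0.002, 0.002, -1.0]]
force: [-0.4, -0.0, -2.1]
width: 38.0
```

```bash
python3 pl.py
```

```text
t 35.65 p [ 563.4 -370.6    5.5] yaw 96.2 F [-0.4 -0.  -2.1] T [0.04 0.01 0.01] w 38.0
plate -56.45308972289902 -378.13101380628956 ztilt [ 0.002 -0.002 -1.   ]
```

Emit:
arm_command(steps=[[255,0,0,2,0.002,0.002,0],[255,0,0,5,0,0,0],[255,0,2,5,0,0,0.02],[255,-0.7,5,0,0,0,0.02],[255,-0.7,5,0,0,0,0],[255,-0.7,5,0,0,0,0],[255,-0.7,5,0,0,0,0],[255,-0.7,3,0,0,0,0]])

```text
time_s: 36.65
ee_pos: [524.5, -114.5, 126.3]
orientation: [[-0.145, 0.989, -0.003], [0.989, 0.145, 0.002], [0.003, -0.003, -1.0]]
force: [0.5, -0.8, -5.3]
width: 38.2
```

Emit:
arm_command(steps=[[255,0,0,0,0,0,0],[255,0,0,0,0,0,0]])

```text
time_s: 36.9
ee_pos: [524.0, -112.8, 126.3]
orientation: [[-0.148, 0.989, -0.004], [0.989, 0.148, 0.003], [0.003, -0.004, -1.0]]
force: [-0.4, -0.3, -4.8]
width: 38.0
```

```bash
python3 pl.py
```

```text
t 36.9 p [ 524.  -112.8  126.3] yaw 98.53 F [-0.4 -0.3 -4.8] T [-0.01  0.07 -0.01] w 38.0
plate -57.137947958111965 -117.26639884719788 ztilt [-0.0042  0.0027 -1.    ]
```

Emit:
arm_command(steps=[[255,0.3,1.3,-1,-0.003,-0.004,0],[255,0,0,-3,0,0,0],[255,0,0,-2.5,0,0,0],[255,0,0,0,0,0,0],[255,0,0,0,0,0,0]])

```text
time_s: 37.52
ee_pos: [528.2, -100.2, 58.1]
orientation: [[-0.144, 0.99, 0.001], [0.99, 0.144, -0.001], [-0.001, 0.001, -1.0]]
force: [0.3, 0.5, -5.2]
width: 38.2
```

```bash
python3 pl.py
```

```text
t 37.52 p [ 528.2 -100.2   58.1] yaw 98.29 F [ 0.3  0.5 -5.2] T [0.03 0.01 0.02] w 38.2
plate -51.11865309383501 -105.45844727966912 ztilt [ 1.1e-03 -8.0e-04 -1.0e+00]
```

Target plate (-52,-104.4), yaw 98.55.

Emit:
arm_command(steps=[[255,-0.1,0.09,-2.0,0.001,0.001,0.0045],[255,0,0,0,0,0,0],[255,0,0,-0.6,0,0,0],[255,0,0,0,0,0,0]])

```text
time_s: 38.02
ee_pos: [529.1, -100.0, 34.9]
orientation: [[-0.148, 0.989, 0.006], [0.989, 0.148, -0.002], [-0.002, 0.005, -1.0]]
force: [0.4, 0.9, -5.1]
width: 38.0
```

```bash
python3 pl.py
```

```text
t 38.02 p [ 529.1 -100.    34.9] yaw 98.51 F [ 0.4  0.9 -5.1] T [0.07 0.1  0.05] w 38.0
plate -50.14895269243892 -105.40264098491262 ztilt [ 0.0055 -0.0016 -1.    ]
```

Emit:
arm_command(steps=[[255,-0.22,0.09,-0.5,0.002,0.006,0],[255,0,0,0,0,0,0],[255,0,0,-0.4,0,0,0],[255,0,0,0,0,0,0]])

```text
time_s: 38.52
ee_pos: [527.1, -99.1, 26.1]
orientation: [[-0.148, 0.989, 0.0], [0.989, 0.148, 0.0], [0.0, 0.0, -1.0]]
force: [-0.0, 0.2, -4.2]
width: 38.2
```

```bash
python3 pl.py
```

```text
t 38.52 p [527.1 -99.1  26.1] yaw 98.5 F [-0.   0.2 -4.2] T [ 0.04  0.05 -0.04] w 38.2
plate -52.01527407145068 -104.2720098984411 ztilt [ 2.e-04  2.e-04 -1.e+00]
```

Emit:
arm_command(steps=[[255,0,0,-0.25,0,0,0],[255,0,0,0,0,0,0],[255,0,0,-0.15,0,0,0],[255,0,0,0,0,0,0]])

```text
time_s: 39.02
ee_pos: [527.3, -99.2, 22.6]
orientation: [[-0.148, 0.989, 0.001], [0.989, 0.148, -0.0], [-0.0, 0.001, -1.0]]
force: [0.8, 0.4, -4.5]
width: 37.9
```

```bash
python3 pl.py
```

```text
t 39.02 p [527.3 -99.2  22.6] yaw 98.51 F [ 0.8  0.4 -4.5] T [-0.04  0.08  0.02] w 37.9
plate -51.81217638745573 -104.36700314827699 ztilt [ 1.e-03 -1.e-04 -1.e+00]
```

Just about on the seat. Settle the last fraction, release, lower and regrip over block and seat together.

Emit:
arm_command(steps=[[255,0,0,-0.1,0,0,0],[255,0,0,0,0,0,0],[100,0,0,0,0,0,0],[100,0,0,0,0,0,0],[100,0,0,-0.55,0,0.002,0],[100,0,0,0,0,0,0],[100,0,0,-0.2,0,0,0],[100,0,0,0,0,0,0]])

```text
time_s: 40.02
ee_pos: [528.1, -99.5, 14.6]
orientation: [[-0.148, 0.989, 0.001], [0.989, 0.148, -0.001], [-0.001, 0.001, -1.0]]
force: [0.2, -0.3, -0.4]
width: 52.1
```

```bash
python3 pl.py
```

```text
t 40.02 p [528.1 -99.5  14.6] yaw 98.5 F [ 0.2 -0.3 -0.4] T [-0.07 -0.03  0.03] w 52.1
plate -51.08308430221646 -104.75488855986502 ztilt [ 1.e-03 -8.e-04 -1.e+00]
```

Emit:
arm_command(steps=[[255,0,0,0,0,0,0],[255,0,0,0,0,0,0],[255,0,0,0,0,0,0],[255,0,0,0,0,0,0]], newtons=50)

```text
time_s: 40.52
ee_pos: [528.1, -99.4, 14.8]
orientation: [[-0.148, 0.989, 0.001], [0.989, 0.148, -0.001], [-0.001, 0.001, -1.0]]
force: [0.4, 0.2, 0.4]
width: 39.1
```

```bash
python3 pl.py
```

```text
t 40.52 p [528.1 -99.4  14.8] yaw 98.51 F [0.4 0.2 0.4] T [ 0.02 -0.07  0.  ] w 39.1
plate -51.07547271940827 -104.62966459042298 ztilt [ 1.1e-03 -8.0e-04 -1.0e+00]
```

Emit:
arm_command(steps=[[255,0.6,0.09,0,0,0,0],[255,0.6,0.09,0,0,0,0],[255,0,0,0,0,0,0]])

```text
time_s: 40.9
ee_pos: [538.1, -97.8, 14.9]
orientation: [[-0.148, 0.989, -0.004], [0.989, 0.148, -0.0], [0.0, -0.004, -1.0]]
force: [1.8, 0.0, -1.2]
width: 39.3
```

```bash
python3 pl.py
```

```text
t 40.9 p [538.1 -97.8  14.9] yaw 98.5 F [ 1.8  0.  -1.2] T [ 0.1  -0.61  0.09] w 39.3
plate -41.003537349593074 -104.59087480620829 ztilt [-4.1e-03 -1.0e-04 -1.0e+00]
```

Emit:
arm_command(steps=[[255,0.5,0.075,0,0,0,0],[255,0.4,0.06,0,0,0,0],[255,0.1,0.015,0,0,0,0]])

```text
time_s: 41.28
ee_pos: [545.4, -96.6, 15.0]
orientation: [[-0.147, 0.989, -0.011], [0.989, 0.147, 0.001], [0.002, -0.01, -1.0]]
force: [-7.7, -4.6, 5.1]
width: 39.0
```

```bash
python3 pl.py
```

```text
t 41.27 p [545.4 -96.6  15. ] yaw 98.48 F [-7.7 -4.6  5.1] T [-0.65  0.73 -0.11] w 39.0
plate -33.578440793149475 -104.49412097723621 ztilt [-1.060e-02  6.000e-04 -9.999e-01]
```

Emit:
arm_command(steps=[[255,0.3,0.045,0,0,0,0],[255,0.3,0.045,0,0,0,0]])

```text
time_s: 41.52
ee_pos: [547.8, -96.1, 15.1]
orientation: [[-0.147, 0.989, -0.019], [0.989, 0.147, 0.001], [0.004, -0.018, -1.0]]
force: [-17.7, -8.9, 7.5]
width: 39.3
```

```bash
python3 pl.py
```

```text
t 41.52 p [547.8 -96.1  15.1] yaw 98.48 F [-17.7  -8.9   7.5] T [-1.52  2.2  -0.03] w 39.3
plate -31.12492149743921 -104.3596161565032 ztilt [-0.0187  0.0014 -0.9998]
```

Emit:
arm_command(steps=[[255,0.3,0.045,0,0,-0.01,0],[255,0.2,0.03,0,0,0,0]])

```text
time_s: 41.78
ee_pos: [547.7, -96.1, 15.1]
orientation: [[-0.148, 0.989, -0.02], [0.989, 0.148, 0.002], [0.005, -0.019, -1.0]]
force: [-12.4, -5.1, 8.2]
width: 39.1
```

```bash
python3 pl.py
```

```text
t 41.77 p [547.7 -96.1  15.1] yaw 98.49 F [-12.4  -5.1   8.2] T [-1.17  1.27  0.05] w 39.1
plate -31.17749961921956 -104.35027027391074 ztilt [-0.0195  0.0024 -0.9998]
```

Emit:
arm_command(steps=[[100,0,0,0,0,0,0],[100,0,0,0,0,0,0],[100,0,0,1.5,0,0,0],[100,0,0,4,0,-0.019,0],[100,-2,-0.3,2,0,0,0],[255,-4,-0.6,0,0,0,0],[255,0,0,0,0,0,0],[255,0,0,0,0,0,0]])

```text
time_s: 42.78
ee_pos: [488.6, -105.1, 97.0]
orientation: [[-0.148, 0.989, 0.007], [0.989, 0.148, 0.001], [-0.0, 0.007, -1.0]]
force: [0.7, -0.3, 0.2]
width: 0.1
```

```bash
python3 pl.py
```

```text
t 42.77 p [ 488.6 -105.1   97. ] yaw 98.54 F [ 0.7 -0.3  0.2] T [ 0.01 -0.07  0.03] w 0.1
plate -90.95098788022746 -104.47328248931457 ztilt [ 6.6e-03  6.0e-04 -1.0e+00]
```

Emit:
arm_command(steps=[[255,-0.4,-0.05,-3,0,0.006,0],[255,0,0,-2,0,0,0],[255,0,0,-0.5,0,0,0],[255,0,0,0,0,0,0],[255,0,0,0,0,0,0]])

```text
time_s: 43.4
ee_pos: [488.7, -105.7, 42.3]
orientation: [[-0.15, 0.989, 0.005], [0.989, 0.15, -0.001], [-0.002, 0.005, -1.0]]
force: [0.4, 0.4, -0.2]
width: -0.2
```

```bash
python3 pl.py
```

```text
t 43.4 p [ 488.7 -105.7   42.3] yaw 98.63 F [ 0.4  0.4 -0.2] T [-0.04 -0.    0.05] w -0.2
plate -91.02697926490733 -105.04995960757311 ztilt [ 0.0052 -0.001  -1.    ]
```

Emit:
arm_command(steps=[[255,0,0.05,-1.4,0,0.004,0],[255,0,0,0,0,0,0],[255,0.5,0.075,0,0,0,0],[255,0,0,0,0,0,0],[255,0.3,0.045,0,0,0,0],[255,0,0,0,0,0,0]])

```text
time_s: 44.15
ee_pos: [497.9, -104.0, 28.4]
orientation: [[-0.15, 0.989, 0.003], [0.989, 0.15, -0.002], [-0.002, 0.002, -1.0]]
force: [-0.3, -0.5, 1.3]
width: 0.3
```

```bash
python3 pl.py
```

```text
t 44.15 p [ 497.9 -104.    28.4] yaw 98.63 F [-0.3 -0.5  1.3] T [-0.03 -0.02 -0.03] w 0.3
plate -81.65807279705368 -104.7393076594759 ztilt [ 0.0027 -0.0016 -1.    ]
```

Emit:
arm_command(steps=[[255,0.2,0.03,0,0,0,0],[255,0.2,0.03,0,0,0,0],[255,0.2,0.03,0,0,0,0]])

```text
time_s: 44.52
ee_pos: [497.9, -103.6, 28.4]
orientation: [[-0.151, 0.989, -0.01], [0.989, 0.151, 0.0], [0.002, -0.01, -1.0]]
force: [-12.2, -8.5, 7.6]
width: -0.0
```

```bash
python3 pl.py
```

```text
t 44.52 p [ 497.9 -103.6   28.4] yaw 98.66 F [-12.2  -8.5   7.6] T [-1.48  1.92 -0.05] w -0.0
plate -81.57126339204353 -104.33973454690347 ztilt [-1.030e-02  2.000e-04 -9.999e-01]
```

Contact at -81.6, 12.5 mm from the long block's contact at -94.05. That is exactly the half-length difference, so both blocks are home. Retreat and check from above.

Emit:
arm_command(steps=[[255,-0.6,-0.09,0,0,0,0],[255,0,0,3,0,-0.01,0],[255,0,0,5,0,0,0],[255,2,1,5,0,0,0],[255,5,2.5,1,0,0,0],[255,4,2,0,0,0,0],[255,0,0,0,0,0,0],[255,0,0,0,0,0,0]])

```text
time_s: 45.52
ee_pos: [603.0, -47.8, 174.0]
orientation: [[-0.149, 0.989, 0.002], [0.989, 0.149, 0.001], [0.001, 0.002, -1.0]]
force: [-0.0, -0.5, -0.1]
width: -0.1
```

Emit:
arm_command(steps=[[255,0,0,0,0,0,0],[255,0,0,0,0,0,0]])

```text
time_s: 45.78
ee_pos: [601.6, -48.6, 173.8]
orientation: [[-0.148, 0.989, 0.001], [0.989, 0.148, 0.001], [0.001, 0.001, -1.0]]
force: [0.5, -0.6, -0.2]
width: -0.0
```

```bash
python3 pl.py; cat > chk.py <<'E'
from edges import *
C,im=snap('wrist','w14'); g=cv2.cvtColor(im,cv2.COLOR_RGB2GRAY); hsv=cv2.cvtColor(im,cv2.COLOR_RGB2HSV)
a=np.radians(8.55); ex=np.array([np.cos(a),np.sin(a)]); ey=np.array([-ex[1],ex[0]]); O=np.array([563.05,11.7])
pl=lambda P: (np.round([(P[:2]-O)@ex,(P[:2]-O)@ey],1))
w=lambda x,y,z: [*(O+x*ex+y*ey),z]
for nm,y,L in (('long',0,57.5),('mid',-104,45)):
    rear=-25-L; lip=-25+L-12
    for x,z in [(x,41) for x in np.linspace(rear+8,lip-8,5)]+[(lip+4,52),(lip+9,52)]:
        (ul,v),(ur,_)=proj(C,[w(x,y-20,z),w(x,y+20,z)]); v=int(round(v)); ul=int(ul);ur=int(ur)
        A=pl(onz(C,vedge(g,v,ul-9,ul+9,True),v,z)); B=pl(onz(C,vedge(g,v,ur-9,ur+9,False),v,z)); print(nm,z,A,B,(A+B)/2)
    (u,v)=proj(C,[w(rear,y,41)])[0]; u=int(u);v=int(v); d=np.diff(cv2.GaussianBlur(g,(5,1),0)[v-12:v+12,u].astype(float)); print(nm,'rear',pl(onz(C,u,v-12+.5+np.argmax(d),41)),'expect',rear)
E
python3 chk.py; python3 -c "
from h import *
snap('side','side2'); snap('top','top3')"
```

```text
t 45.77 p [601.6 -48.6 173.8] yaw 98.51 F [ 0.5 -0.6 -0.2] T [-0.03 -0.02 -0.01] w -0.0
plate 29.16797024575088 -65.32699454751078 ztilt [ 0.0012  0.0013 -1.    ]
long 41 [-74.5 -19.2] [-75.1  20. ] [-74.8   0.4]
long 41 [-52.5 -19. ] [-53.   20.3] [-52.75   0.65]
long 41 [-31.1 -19.5] [-31.5  20.5] [-31.3   0.5]
long 41 [ -9.6 -19.3] [-9.8 20.1] [-9.7  0.4]
long 41 [ 12.8 -19.7] [12.7 19.8] [12.75  0.05]
long 52 [ 24.8 -19.5] [24.8 19.8] [24.8   0.15]
long 52 [ 29.2 -19.2] [29.2 20.2] [29.2  0.5]
long rear [-81.4  -0.4] expect -82.5
mid 41 [ -61.9 -123.3] [-61.5 -83.4] [ -61.7  -103.35]
mid 41 [ -46.8 -123.4] [-46.4 -83.7] [ -46.6  -103.55]
mid 41 [ -31.3 -123.6] [-31.  -83.3] [ -31.15 -103.45]
mid 41 [ -15.4 -123.1] [-15.2 -83.6] [ -15.3  -103.35]
mid 41 [   0.3 -123.3] [  0.4 -83.9] [   0.35 -103.6 ]
mid 52 [  11.7 -123.2] [ 11.9 -81.3] [  11.8  -102.25]
mid 52 [  16.7 -123.5] [ 16.9 -83.5] [  16.8 -103.5]
mid rear [ -69.  -104.4] expect -70
```

View pics/w14.png

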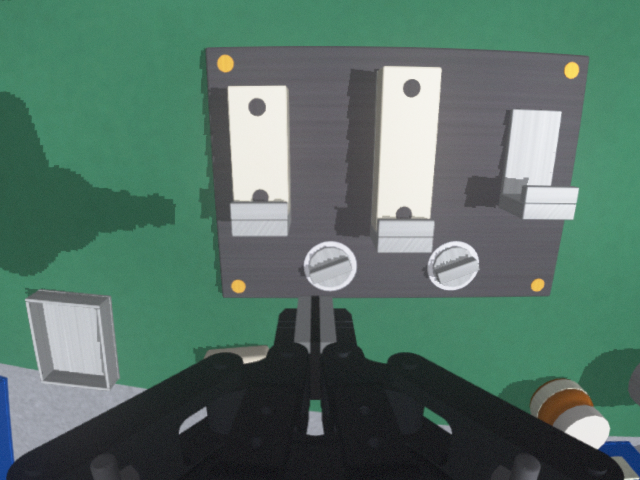

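Both blocks are under their lips and flush with them: mid at px (260,160), long at (408,155). Both screw bars lie parallel at the locked angle, (330,267) and (454,266). One last view of the key and the other things.

View pics/side2.png

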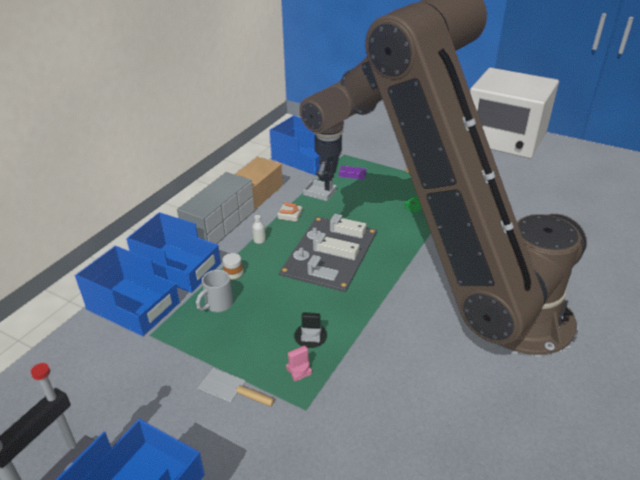

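The key stands upright on its pad at (311,328), both blocks are seated and the bystanders look unmoved. Handing in.

```bash
python3 -c "
from h import *
st(); env.sign_off()"
```

```text
t 45.92 p [601.9 -48.4 173.9] yaw 98.52 F [ 1.  -0.8  0.2] T [-0.04 -0.03  0.01] w 0.1
the job is handed in; nothing more can be done
```

The job is done and handed in at 45.9 s, with no verdict reported. Both lock screws are at their stops, the key is back on its pad, and the two blocks present are home on their seats. Block_short was absent, so its seat stays empty.

- **Lock screws:** I turned both with the hand key until the torque rose to about 1.8 N m. Bar 0 then measured -59.6° against an expected -60.2°. I judged bar 1 only by the same torque and by lying parallel to bar 0 in the last close view.
- **Key:** it stands upright on the pad, placed within about 2 mm of the middle by measurement.
- **Blocks:** I laid block_long and block_mid short of the lip, squeezed each in line with its seat, and slid it to the stop. I then pushed each from behind until it stood firm at 12–15 N. The two push contacts differ by 12.5 mm, exactly the difference in half-lengths.
- **Last checks:** the camera shows both blocks in line with their lips, mostly to about 0.5 mm. One mid-lip reading was 1.3 mm off, probably a bad edge pick.
- **Disagreement:** the camera puts both rear edges about 1 mm further forward than the nominal home position. That is the same on both blocks and within the 2 mm calibration, and the contact checks show them home.
- **Bystanders:** they look unmoved in the side view. I did not measure them.

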